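# Zero the length gauge on its master bar and stow the kit

### The job

Set up the length gauge for the next job. Press the red-sleeved master bar down past the yellow sprung jaw until it sits fully home in the gauge's two forks with the jaw closed over it, and only then turn the black bezel of the dial until its red zero mark stands at the tip of the blue needle. Also lay every blue-sleeved bar that is on the bench in the open kit drawer and push the drawer home until it seats; leave the other things on the bench where they are.

Things in the scene. Friction and masses are not known exactly. Their poses are not given: they have to be found in the camera images.
- gauge: fixed length gauge: blue base plate 100 mm (x) by 280 mm (y), 12 mm thick, with the dial (face up) 100 mm from the origin towards its -y end and the fork clip 45 mm towards its +y end; origin on the bench under the plate; x points roughly away from the robot
- clip_seat (a point): where the centre of a fully seated master bar lies, 62 mm above the bench; the bar then lies along this point's y (either way round). Two forks, 10 mm thick, stand 38 mm either side of it along y, with finger room between them down to 30 mm above the bench. Their V saddles centre a bar that comes down 2 mm off in x; the -x prongs are flared and 34 mm higher than this point
- jaw (a joint): the yellow sprung jaw, on an axle along the gauge's y under the forks, closing from their +x side, rad: 0 at rest. Its two round noses overhang the slots 10 mm above the seated bar's centre; a bar held by its sleeve and pressed straight down (5 to 14 N) swings them out by about 0.05, drops onto the saddles, and they spring back over it
- master: steel bar, 16 mm round, 110 mm long, with a square red plastic grip sleeve 24 x 24 mm, 36 mm long, around its middle, 0.2 kg; it lies on the sleeve. Origin: the bar's centre (12 mm above what it lies on); x axis: along the bar; the two ends are alike. It belongs in the gauge's clip
- bar1: steel bar, 16 mm round, 110 mm long, with a square blue plastic grip sleeve 24 x 24 mm, 36 mm long, around its middle, 0.2 kg; it lies on the sleeve. Origin: the bar's centre (12 mm above what it lies on); x axis: along the bar; the two ends are alike. It belongs in the drawer; it may be absent
- bar2: steel bar, 16 mm round, 110 mm long, with a square blue plastic grip sleeve 24 x 24 mm, 36 mm long, around its middle, 0.2 kg; it lies on the sleeve. Origin: the bar's centre (12 mm above what it lies on); x axis: along the bar; the two ends are alike. It belongs in the drawer; it may be absent
- bar3: steel bar, 16 mm round, 110 mm long, with a square blue plastic grip sleeve 24 x 24 mm, 36 mm long, around its middle, 0.2 kg; it lies on the sleeve. Origin: the bar's centre (12 mm above what it lies on); x axis: along the bar; the two ends are alike. It belongs in the drawer; it may be absent
- bar4: steel bar, 16 mm round, 110 mm long, with a square blue plastic grip sleeve 24 x 24 mm, 36 mm long, around its middle, 0.2 kg; it lies on the sleeve. Origin: the bar's centre (12 mm above what it lies on); x axis: along the bar; the two ends are alike. It belongs in the drawer; it may be absent
- bezel (a joint): angle of the dial's bezel, rad, counter-clockwise positive seen from above; at 0 the red zero mark points along the gauge's +x. Stiff enough (0.06 N m) to stay where it is left; stops at -3.6 and 3.6
- needle (a joint): angle of the blue needle under the glass, rad, same zero and sense as the bezel; it stands still during the job and cannot be touched. The gauge reads zero when bezel = needle
- bezel_grip (a point): on the dial's upright axis, 63 mm above the bench, at the height to grip. The bezel is a black knurled drum 66 mm across, its sides free to grip from 51 to 73 mm above the bench, from any direction
- zero_mark (a point): the red zero mark on the dial face, 25 mm from the axis; it turns with the bezel
- needle_tip (a point): tip of the blue needle, 25 mm from the axis on the dial face
- cabinet: fixed red steel kit cabinet 240 mm deep (x), 280 mm wide (y), 98 mm high, with one drawer; its open front faces the robot (-x), 120 mm from the origin; origin on the bench at its middle
- drawer (a joint): how far the drawer stands out towards the cabinet's -x, m: 0 is fully home. It slides with 1.5 N; a ball detent gives a bump of about 8 N in the last 12 mm, then snaps the drawer home and holds it
- drawer_floor (a point): centre of the drawer's inner floor, 28 mm above the bench, moving with the drawer; axes as the cabinet's. Inside 204 mm (x) by 244 mm (y), walls 52 mm high; the part under the cabinet (beyond the cabinet's front edge) cannot be reached from above. At rest inside, a bar's centre is 12 mm above this floor
- drawer_handle (a point): middle of the drawer's aluminium bar handle, 70 mm above the bench; the bar runs 120 mm along y, 35 mm in front of the drawer's red front panel (which is 80 mm high, up to 94 mm above the bench)
- cone: bystander: steel centring cone, 76 mm across, 46 mm high; origin under its middle
- socket: bystander: impact socket standing upright, 32 mm across, 68 mm high; origin under its middle
- spray: bystander: yellow spray can, 66 mm across, 194 mm high; origin under its middle
- pliers: bystander: wheel-weight pliers lying flat, 190 mm long along x, 16 mm high; origin on the bench near the middle
- tin: bystander: orange tin, 80 mm across, 110 mm high; origin under its middle
There are look-alikes about, which are no part of the job. What is shaped like the master but turquoise is not meant.

How it is judged:
On the way, in this order (a step that is already met when the one before it is completed fails the run):
1. the master bar sits in the forks with the jaw closed over it (x of master in the frame of clip_seat between -0.004 and 0.004 m and y of master in the frame of clip_seat between -0.012 and 0.012 m and z of master in the frame of clip_seat between -0.004 and 0.004 m and angle between the x axis of master and the y axis of clip_seat, either way round below 0.1 rad and value of joint jaw below 0.05 rad and linear speed of master below 0.02 m/s), for 0.3 s.
2. with the master bar in the clip, the bezel's zero mark stands at the needle's tip (horizontal distance between zero_mark and needle_tip below 0.0025 m and x of master in the frame of clip_seat between -0.004 and 0.004 m and y of master in the frame of clip_seat between -0.012 and 0.012 m and z of master in the frame of clip_seat between -0.004 and 0.004 m and angle between the x axis of master and the y axis of clip_seat, either way round below 0.1 rad and value of joint jaw below 0.05 rad and velocity of joint bezel between -0.05 and 0.05 rad/s), for 0.3 s.
At the end, for the whole second after the job is handed in: the master bar sits in the clip (within 4 mm across and in height, 12 mm along, 0.1 rad) with the jaw closed (below 0.05 rad); the zero mark is within 2.5 mm of the needle's tip; every blue-sleeved bar present is at rest inside the drawer and the drawer is within 3 mm of fully home (x of master in the frame of clip_seat between -0.004 and 0.004 m and y of master in the frame of clip_seat between -0.012 and 0.012 m and z of master in the frame of clip_seat between -0.004 and 0.004 m and angle between the x axis of master and the y axis of clip_seat, either way round below 0.1 rad and value of joint jaw below 0.05 rad and horizontal distance between zero_mark and needle_tip below 0.0025 m and value of joint drawer below 0.003 m and x of bar1 in the frame of drawer_floor between -0.108 and 0.108 m and y of bar1 in the frame of drawer_floor between -0.128 and 0.128 m and z of bar1 in the frame of drawer_floor between 0 and 0.045 m and linear speed of each of bar1, bar2, bar3, bar4 below 0.02 m/s and x of bar2 in the frame of drawer_floor between -0.108 and 0.108 m and y of bar2 in the frame of drawer_floor between -0.128 and 0.128 m and z of bar2 in the frame of drawer_floor between 0 and 0.045 m and x of bar3 in the frame of drawer_floor between -0.108 and 0.108 m and y of bar3 in the frame of drawer_floor between -0.128 and 0.128 m and z of bar3 in the frame of drawer_floor between 0 and 0.045 m and x of bar4 in the frame of drawer_floor between -0.108 and 0.108 m and y of bar4 in the frame of drawer_floor between -0.128 and 0.128 m and z of bar4 in the frame of drawer_floor between 0 and 0.045 m); the robot touches nothing.
It fails at once if a bystander on the bench is moved more than 40 mm (distance of any of cone, socket, spray, pliers, tin from where it was at the start of the episode above 0.04 m).
It fails at once if a bystander on the bench is knocked over (angle between any of cone, socket, spray, pliers, tin's own z axis and vertical above 0.5 rad).
Of bar1, bar2, bar3, bar4 only 2 to 4 are there at a start; the rules pass over those that are not, and their reading is None.
At some moment in a run one of bar1, bar2, bar3, bar4 may be knocked a few centimetres aside while the robot is not near it.
Once in a run the grip may slacken for a moment while it holds something.
It also fails if it takes over 210 s, if anything falls off the work surface, if the arm or the gripper's body presses on something with over 40 N, if the wrist force passes 120 N, or if a joint passes its speed limit or range.

### The arm

A 6-joint arm with a two-finger parallel gripper is mounted at the origin on the work surface. World frame = base frame: x ahead of the robot, y to its left, z up, the work surface at z = 0. Lengths are in m, angles in rad, forces in N, time in s.
With the tool pointing down it reaches from about 0.3 to 0.775 m from the base axis. Payload 14.6 kg.
Tool frame: the origin (TCP) lies midway between the tips of the shut fingers; the grasp point (between the pads) lies 19 mm behind it (tcp_to_grasp is the distance from the TCP to the grasp point, in m); z points along the fingers, y is the line along which they close (so a half turn about z gives the same grasp; the last joint's range is limited). The gripper opens to 94 mm and grips with 3 to 60 N. Pads are 16 mm wide; open, the fingers measure 119 mm over their backs; the gripper's body (75 mm by 177 mm) begins 78 mm behind the grasp point.
Start: joints at [-1.385, 0.3, 1.521, -0, 1.321, -0.067], TCP at [0.138, -0.533, 0.205] pointing down, gripper open.
Joint ranges: [-3.03, 3.03], [-0.79, 2.21], [0.23, 2.52], [-1.04, 4.18], [0, 3.07], [-2.55, 2.55]. Speed limits (rad/s): [2.22, 2.22, 2.57, 3.14, 3.14, 3.14].

### API

Orientations are given as [roll, pitch, yaw] about the fixed x, y, z axes, in that order (R = Rz(yaw) Ry(pitch) Rx(roll)).
In Python, from station import * gives the robot as it stands.
- The arm moves only by the tool send_rows, never from a script. Its argument "motion" is a list of rows, each a list of 3 entries, a list of its own where there are three numbers: the shift along the tool's x, y, z in units of 0.03 m (1.0 is 0.03 m), then the turn, a rotation vector about the tool's x, y, z in units of 0.12 rad (1.0 is 0.12 rad), then the opening, from -1 (shut) to 1 (fully open). In form: [[[x, y, z], [rx, ry, rz], grip], ...]. A call has 1 to 12 rows; each row shifts and turns the commanded pose from where the row before left it, along the tool's axes as they then stand; what a row does not reach is not made up. A row lasts 1/10 s, in which the tool goes at most 50 mm and 8.59 degrees, less where a joint would pass 70% of its speed; a pose out of reach is approached as far as the arm can. A call with a number of a shift or a turn outside -1 to 1 is refused whole. A call with a gripper value outside its range is refused whole. The fingers move at their own pace and stop on an object; "squeeze" is the grip in N (left out, the last holds). Time passes only in rows, so rows that do not move let the fingers close. It gives the time, the measured TCP pose, the force, the opening and the grip force at its end, in the units of the state.
- get_obs(): the state, without advancing time (a new reading comes with each control period).
- camera(name): name is "scene" or "top"; returns a dict with "pixels" (480x640x3 uint8, red, green, blue), "depth" (480x640 float32, m along the optical axis (not along the pixel's ray), 0 where there is no reading), "fx", "fy", "cx", "cy" (pixels), "dist" ([k1, k2, p1, p2, k3] as OpenCV has them; the pictures are not rectified), "rvec" (rotation vector, rad) and "tvec" (3), from world to camera coordinates, as OpenCV has them. Camera axes: x right, y down, z forward; pixel columns grow to the right and rows downward; lengths in m; the calibration is good to about 2 mm. A picture is of the moment at which its call begins.
- hand_in(): hands the job in; it is judged then, once.
The state is a dict: "time_s": time; "qpos": joint angles; "joint_vel": joint speeds; "tau": joint torques, N m; "ee_pos": TCP position; "eef_rot": TCP orientation; "force": force on the tool from outside, world axes, zero at the start; "moment": the same for the moment, N m; "grip_width": finger opening in m; "grip_force": force on a finger pad.
Only numpy, scipy, OpenCV 4.12 (cv2) and the standard library are available. Lean on these libraries where they do the work, as an engineer would, in place of code of your own. Each camera call takes 0.05 s, during which the arm holds its last target. There are 200 camera calls.

## Working session

There is one attempt and no reset: what is moved stays moved. The work goes in short steps, Python scripts to look and compute and a tool call to move; the robot and the scene stay as the last step left them, time stands still between calls to the robot, and variables do not carry over. Pictures are saved under pics/ and viewed, at most 14 in all, crops included, and the job is handed in when it is done.

Besides the shell and the picture viewer there is one more tool, called after "Call:" by a JSON object that holds its "op" and its "data", one argument or row to a line. send_rows: Moves the arm, as the interface text tells. Its arguments: {"type":"object","properties":{"motion":{"type":"array"},"squeeze":{"type":"number"}},"required":["motion"]}

```bash
mkdir -p pics; cat > h.py <<'E'
import numpy as np, cv2
from station import *
def cam(n):
    c=camera(n); c['K']=np.array([[c['fx'],0,c['cx']],[0,c['fy'],c['cy']],[0,0,1.]]); c['R']=cv2.Rodrigues(np.array(c['rvec'],float))[0]
    c['t']=np.array(c['tvec'],float).reshape(3); c['d']=np.array(c['dist'],float); return c
def save(c,f,crop=None,scale=1):
    im=c['pixels'][:,:,::-1]
    if crop: x0,y0,x1,y1=crop; im=im[y0:y1,x0:x1]
    cv2.imwrite('pics/'+f,cv2.resize(im,None,fx=scale,fy=scale,interpolation=cv2.INTER_CUBIC))
def ray(c,uv):
    p=cv2.undistortPoints(np.array(uv,float).reshape(-1,1,2),c['K'],c['d']).reshape(-1,2)
    d=np.c_[p,np.ones(len(p))]@c['R']; return -c['R'].T@c['t'],d
def plane(c,uv,z):
    o,d=ray(c,uv); return o+d*((z-o[2])/d[:,2])[:,None]
def cloud(c):
    v,u=np.mgrid[:480,:640]; o,d=ray(c,np.c_[u.ravel(),v.ravel()])
    return (o+d*c['depth'].ravel()[:,None]).reshape(480,640,3)
def proj(c,P): return cv2.projectPoints(np.array(P,float).reshape(-1,1,3),np.array(c['rvec'],float),c['t'],c['K'],c['d'])[0].reshape(-1,2)
E
python3 - <<'E'
from h import *
for n in('scene','top'):
    c=cam(n); save(c,n+'0.png'); print(n,-c['R'].T@c['t'],c['fx'],c['d'])
    np.save(n+'0.npy',c['depth'])
o=get_obs(); print(o)
E
```

```text
scene [ 1.19541298 -0.33322711  0.96262537] 494.5918477515783 [-0.07731443  0.          0.          0.          0.        ]
top [0.311069   0.03440526 1.15465742] 546.8005721138467 [0.01491038 0.         0.         0.         0.        ]
{'time_s': 0.1, 'qpos': array([-1.38463240e+00,  3.00409424e-01,  1.52149835e+00,  2.70900739e-06,
        1.32069981e+00, -6.65964466e-02]), 'joint_vel': array([-0.00088397, -0.00121971, -0.00141402,  0.00110941,  0.00104701,
       -0.00072259]), 'tau': array([ 1.45580070e-03, -5.32646549e+01, -3.53282619e+01,  7.10033672e-02,
        2.34873604e-02, -6.36949471e-05]), 'ee_pos': array([ 0.13750024, -0.53230041,  0.20495516]), 'eef_rot': array([-3.14058014e+00, -7.01595358e-05,  2.52759662e-01]), 'force': array([-0.87092861,  0.01336014, -0.41134175]), 'moment': array([ 0.00299167, -0.01542853, -0.00607141]), 'grip_force': 0.0, 'grip_width': 0.09390165675289465}
```

View pics/scene0.png

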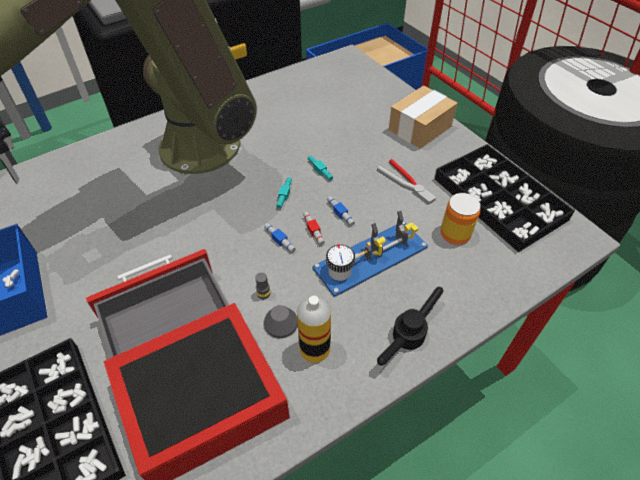

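View pics/top0.png

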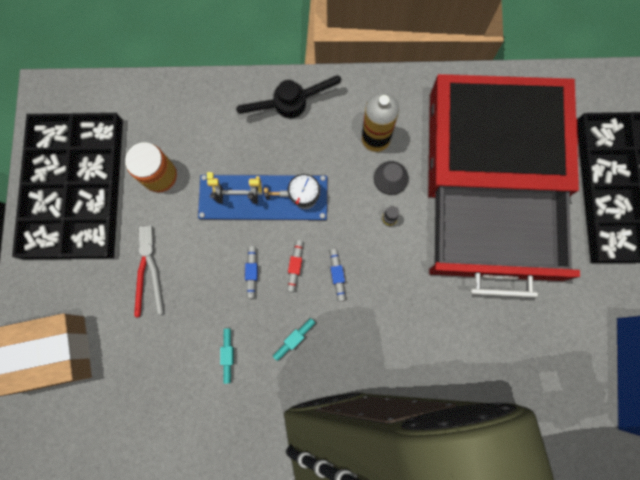

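The scene view shows the red master at (313,228), blue bars at (279,237) and (341,210), and turquoise decoys at (284,192) and (319,167). In the top view the master is at (295,266), the blue bars at (251,272) and (338,275), the decoys at (227,355) and (294,340), the dial at (304,190) and the drawer handle at (505,285). Red look-alikes are the plier handle (139,288), the cabinet and the drawer front. Blue look-alikes are the gauge plate and the trays.

```bash
cat >> h.py <<'E'
def mask(c,kind):
    h=cv2.cvtColor(c['pixels'],cv2.COLOR_RGB2HSV).astype(int); H,S,V=h[...,0],h[...,1],h[...,2]
    if kind=='red': return ((H<8)|(H>172))&(S>140)&(V>90)
    if kind=='blue': return (H>104)&(H<125)&(S>130)&(V>60)
    if kind=='teal': return (H>80)&(H<98)&(S>110)&(V>60)
    if kind=='yellow': return (H>20)&(H<33)&(S>140)&(V>110)
def blobs(m,a0=60,a1=4000):
    n,l,s,ce=cv2.connectedComponentsWithStats(m.astype(np.uint8)); return [(ce[i],s[i,4],l==i) for i in range(1,n) if a0<s[i,4]<a1]
def tri(c1,u1,c2,u2):
    o1,d1=ray(c1,u1);o2,d2=ray(c2,u2);d1=d1[0];d2=d2[0]
    s=np.linalg.lstsq(np.c_[d1,-d2],o2-o1,rcond=None)[0]; p=o1+s[0]*d1;q=o2+s[1]*d2
    return (p+q)/2,np.linalg.norm(p-q)
def barang(c,uv,z=.012,name=''):
    # bar axis from depth-free image: pixels near centre that stand above bench
    P=cloud(c); X=plane(c,[uv],z)[0]
    s=(np.hypot(P[...,0]-X[0],P[...,1]-X[1])<.065)&(P[...,2]>z-.005)&(P[...,2]<z+.03)&(c['depth']>0)
    Q=P[s][:,:2]; 
    if len(Q)<20: return None
    m=Q.mean(0); w,v=np.linalg.eigh(np.cov((Q-m).T)); a=v[:,1]; pr=(Q-m)@a
    return m,np.degrees(np.arctan2(a[1],a[0]))%180,np.ptp(pr),len(Q)
E
python3 - <<'E'
from h import *
T=cam('top');S=cam('scene')
for k in('red','blue','teal'):
    for n,c in(('T',T),('S',S)):
        for ce,a,m in blobs(mask(c,k),40,9000): print(k,n,ce.round(1),a,plane(c,[ce],.02)[0].round(4))
for nt in [(295,266),(251,272),(338,275),(227,355),(294,340)]: print(nt,barang(T,nt))
P=cloud(T)
for k,(r,cc) in dict(bench=(300,330),dial=(190,304),plate=(212,250),cabtop=(130,505),drawfloor=(225,505),handle=(292,505)).items(): print(k,P[r,cc].round(4),T['depth'][r,cc])
save(T,'gauge.png',(190,160,350,305),4.9)
save(S,'gaugeS.png',(255,180,435,300),4.4)
E
```

```text
red T [503.6 139.9] 5717 [ 0.7482 -0.3451  0.02  ]
red T [139.5 287.1] 332 [0.4354 0.4334 0.02  ]
red T [294.8 265.1] 179 [0.4787 0.1075 0.02  ]
red T [506.1 269.9] 1198 [ 0.4644 -0.33    0.02  ]
red S [450.  65.] 1299 [0.0952 0.9329 0.02  ]
red S [519.2  32.4] 779 [0.0575 1.3426 0.02  ]
red S [599.   19.4] 177 [0.1517 1.7395 0.02  ]
red S [632.4   2.9] 107 [0.1265 2.0305 0.02  ]
red S [636.   65.5] 119 [0.4587 1.542  0.02  ]
red S [402.4 171.4] 144 [0.4446 0.4267 0.02  ]
red S [312.5 226.1] 123 [0.4806 0.1039 0.02  ]
red S [145.1 277.4] 1049 [ 0.4013 -0.3163  0.02  ]
red S [529.8 332.2] 1436 [0.9978 0.3355 0.02  ]
red S [198.  404.6] 8848 [ 0.7551 -0.3371  0.02  ]
red S [315.  336.1] 53 [ 0.7503 -0.0603  0.02  ]
blue T [234.  181.7] 368 [0.6626 0.2398 0.02  ]
blue T [275.7 182. ] 361 [0.6606 0.1492 0.02  ]
blue T [258.  206.3] 2574 [0.6068 0.1868 0.02  ]
blue T [251.  271.3] 174 [0.4664 0.1996 0.02  ]
blue T [337.2 274.1] 175 [0.4589 0.019  0.02  ]
blue T [628.7 371.5] 2371 [ 0.26   -0.5542  0.02  ]
blue S [383.4  51. ] 2184 [-0.1123  0.7912  0.02  ]
blue S [31.1 97.1] 690 [-0.5638 
[... 616 characters left out ...]
251, 272) (array([0.46347792, 0.20038252]), np.float64(179.76393196583672), np.float64(0.10833023168874921), 468)
(338, 275) (array([0.45669409, 0.01990084]), np.float64(9.082942508466033), np.float64(0.10976540057662551), 474)
(227, 355) (array([0.2933917 , 0.24713184]), np.float64(1.5508286687607153), np.float64(0.10839280906707488), 529)
(294, 340) (array([0.32498237, 0.11059188]), np.float64(134.25607925962828), np.float64(0.112410464871356), 511)
bench [0.4066 0.0346 0.0014] 1.1496142
dial [0.6261 0.0854 0.074 ] 1.1220927
plate [0.5979 0.2059 0.0063] 1.18627
cabtop [ 0.7374 -0.3217  0.1025] 1.1047567
drawfloor [ 0.5573 -0.3314  0.0302] 1.1407256
handle [ 0.4137 -0.3077  0.0732] 1.071484
```

View pics/gauge.png

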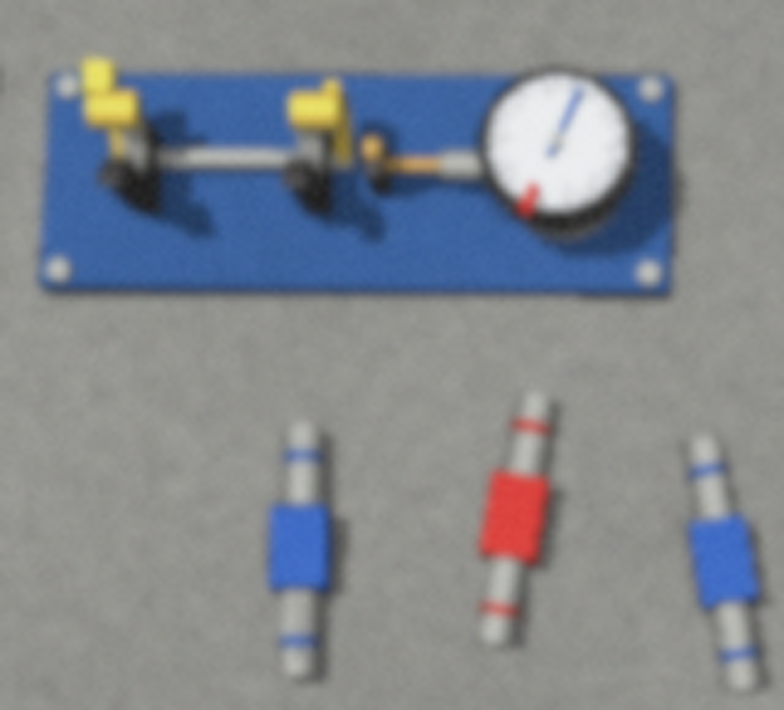

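View pics/gaugeS.png

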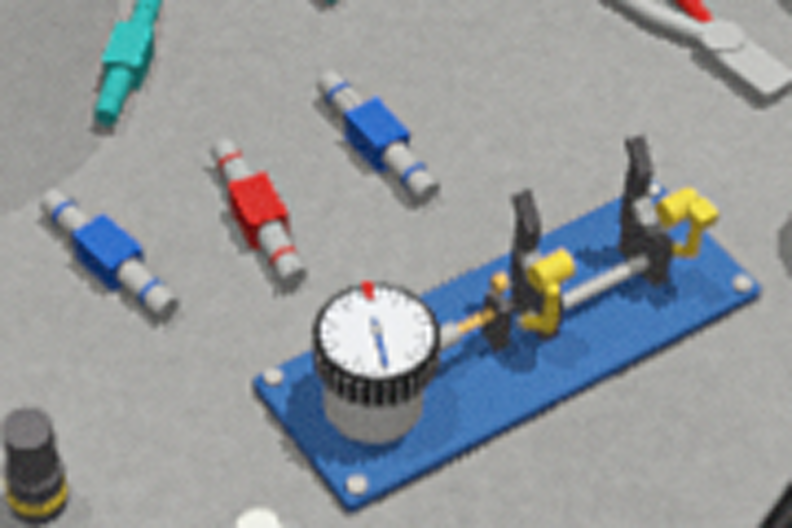

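The crops confirm the red-sleeved bar with red rings at top (295,266) as the master, with blue bars either side and the turquoise ones ignored. The zero mark stands at about 150° and the needle at about -22°. Next I measure the gauge, cabinet and bystanders.

```bash
python3 - <<'E'
from h import *
T=cam('top');S=cam('scene')
# triangulate sleeves
for n,a,b in(('master',(294.8,265.1),(312.5,226.1)),('barA',(251,271.3),(339.5,209.2)),('barB',(337.2,274.1),(278.3,236))):
    p,e=tri(T,a,S,b); print(n,p.round(4),round(e,4))
for n,c,roi in(('T',T,(190,165,340,230)),('S',S,(300,215,440,300))):
    m=mask(c,'blue'); k=np.zeros_like(m); k[roi[1]:roi[3],roi[0]:roi[2]]=1; m&=k
    v,u=np.nonzero(m); W=plane(c,np.c_[u,v],.012)[:,:2].astype(np.float32)
    (x,y),(w,h),a=cv2.minAreaRect(W); print('plate',n,x,y,w,h,a)
# screws top: crop px/4.9+offset
sc=[(190+a/4.9,160+b/4.9) for a,b in((67,86),(652,89),(648,272),(58,268))]
s2=[(255+a/4.4,180+b/4.4) for a,b in((655,188),(274,377),(357,484),(742,284))]
Q=plane(T,sc,.014); Q2=plane(S,[s2[0],None or s2[1],s2[2],s2[3]],.014)
print('screwsT',Q[:,:2].round(4),Q[:,:2].mean(0)); print('screwsS',Q2[:,:2].round(4))
P=cloud(T);PS=cloud(S)
for n,c,p in(('T',T,P),('S',S,PS)):
    ok=c['depth']>0
    for nm,zr,box in(('dialtop',(.066,.085),(.5,.75,.02,.15)),('forks>70',(.07,.12),(.55,.72,.16,.32)),('cabtop',(.092,.115),(.5,.95,-.5,-.15)),('handle',(.06,.085),(.36,.44,-.45,-.2)),('spray',(.1,.22),(.65,.9,-.2,.05)),('socket',(.03,.085),(.5,.65,-.14,-.05)),('cone',(.02,.06),(.6,.75,-.16,-.03)),('tin',(.09,.13),(.55,.8,.33,.55))):
        s=ok&(p[...,2]>zr[0])&(p[...,2]<zr[1])&(p[...,0]>box[0])&(p[...,0]<box[1])&(p[...,1]>box[2])&(p[...,1]<box[3])
        q=p[s]
        if len(q)>5: print(n,nm,len(q),'x',np.percentile(q[:,0],[1,50,99]).round(3),'y',np.percentile(q[:,1],[1,50,99]).round(3),'z',np.percentile(q[:,2],[5,50,95]).round(3))
# dial marks
for n,c,pts in(('T',T,dict(tip=(190+582/4.9,160+90/4.9),red=(190+528/4.9,160+200/4.9),cen=(190+558/4.9,160+144/4.9))),('S',S,dict(tip=(255+385/4.4,180+366/4.4),red=(255+368/4.4,180+290/4.4),cen=(255+376/4.4,180+330/4.4)))):
    for k,v in pts.items(): print(n,k,plane(c,[v],.075)[0,:2].round(4))
# anything else on bench: heights
E
```

```text
master [0.4786 0.1066 0.0167] 0.0025
barA [0.4664 0.1988 0.0158] 0.0029
barB [0.4588 0.0174 0.0152] 0.0032
plate T 0.6298274397850037 0.1782548725605011 0.27429166436195374 0.0962982177734375 88.7437744140625
plate S 0.5813957452774048 0.17539750039577484 0.2778646945953369 0.2066269963979721 89.15300750732422
screwsT [[0.6748 0.3077]
 [0.6697 0.0468]
 [0.5863 0.0492]
 [0.5913 0.3089]] [0.63051113 0.17814144]
screwsS [[0.5946 0.3105]
 [0.5898 0.0484]
 [0.6726 0.047 ]
 [0.6784 0.3056]]
T dialtop 811 x [0.596 0.627 0.66 ] y [0.057 0.088 0.119] z [0.069 0.073 0.077]
T forks>70 301 x [0.605 0.642 0.666] y [0.18  0.267 0.285] z [0.072 0.079 0.096]
T cabtop 15611 x [0.618 0.734 0.857] y [-0.462 -0.325 -0.188] z [0.096 0.1   0.103]
T handle 477 x [0.405 0.414 0.44 ] y [-0.434 -0.31  -0.244] z [0.07  0.074 0.078]
T spray 1313 x [0.671 0.752 0.823] y [-0.198 -0.069 -0.038] z [0.101 0.162 0.192]
T socket 284 x [0.565 0.579 0.65 ] y [-0.112 -0.093 -0.079] z [0.031 0.058 0.07 ]
T cone 915 x [0.638 0.671 0.747] y [-0.13  -0.092 -0.043] z [0.022 0.04  0.05 ]
T tin 1193 x [0.648 0.681 0.719] y [0.372 0.406 0.443] z [0.097 0.109 0.113]
S dialtop 563 x [0.6   0.633 0.663] y [0.052 0.082 0.115] z [0.069 0.073 0.076]
S forks>70 271 x [0.609 0.643 0.667] y [0.175 0.263 0.284] z [0.072 0.078 0.095]
S cabtop 17827 x [0.622 0.754 0.861] y [-0.466 -0.335 -0.191] z [0.096 0.099 0.102]
S handle 289 x [0.407 0.417 0.432] y [-0.37  -0.308 -0.246] z [0.068 0.073 0.077]
S spray 1282 x [0.692 0.781 0.8  ] y [-0.197 -0.082 -0.046] z [0.104 0.16  0.192]
S socket 221 x [0.57  0.589 0.598] y [-0.112 -0.1   -0.084] z [0.032 0.06  0.069]
S cone 618 x [0.652 0.683 0.704] y [-0.134 -0.107 -0.073] z [0.022 0.039 0.047]
S tin 763 x [0.652 0.692 0.726] y [0.368 0.399 0.442] z [0.093 0.109 0.112]
T tip [0.6505 0.0755]
T red [0.603  0.0982]
T cen [0.6271 0.0856]
S tip [0.6537 0.0753]
S red [0.6073 0.0964]
S cen [0.6318 0.0847]
```

```bash
cat >> h.py <<'E'
from scipy.spatial.transform import Rotation as Ro
def go(x,y,z,yaw):
    o=get_obs(); R=Ro.from_euler('xyz',o['eef_rot']); D=Ro.from_euler('xyz',[np.pi,0,yaw])
    d=R.inv().apply(np.array([x,y,z])-o['ee_pos'])/.03; d2=D.inv().apply(np.array([x,y,z])-o['ee_pos'])/.03
    r=(R.inv()*D).as_rotvec()/.12
    print('t',o['time_s'],'pos',o['ee_pos'].round(4),'rpy',o['eef_rot'].round(3),'F',o['force'].round(1),'w',round(o['grip_width'],4),'gf',round(o['grip_force'],1))
    print('shift',d.round(2),'turn',r.round(2),'shift-after-turn',d2.round(2))
E
python3 -c "
from h import *
go(.479,.106,.12,-.166)"
```

```text
t 0.3 pos [ 0.1375 -0.5324  0.2053] rpy [-3.141 -0.     0.253] F [ 0.1 -0.1  0.8] w 0.0941 gf 0.0
shift [ 16.34 -17.76   2.85] turn [-0.    0.    3.49] shift-after-turn [  7.71 -22.87   2.84]
```

Call:
{"op": "send_rows", "data": {
  "motion": [
    [[0.9,-0.98,0],[0,0,0],0.3],
    [[0.9,-0.98,0],[0,0,0],0.3],
    [[0.9,-0.98,0],[0,0,0],0.3],
    [[0.9,-0.98,0],[0,0,0],0.3],
    [[0.9,-0.98,0],[0,0,0],0.3],
    [[0.9,-0.98,0],[0,0,0],0.3],
    [[0.9,-0.98,0],[0,0,0],0.3],
    [[0.9,-0.98,0],[0,0,0],0.3],
    [[0.9,-0.98,0],[0,0,0],0.3],
    [[0.9,-0.98,0],[0,0,0],0.3],
    [[0.9,-0.98,0],[0,0,0],0.3],
    [[0.9,-0.98,0],[0,0,0],0.3]
  ],
  "squeeze": 30
}}

```text
time_s: 1.5
ee_pos: [0.3635, -0.1083, 0.2057]
eef_rot: [3.141, -0.001, 0.253]
force: [0.8, -0.9, -0.2]
grip_width: 0.0613
grip_force: 0.0
```

```bash
python3 -c "
from h import *
go(.479,.106,.12,-.166)"
```

```text
t 1.5 pos [ 0.3635 -0.1083  0.2057] rpy [ 3.141e+00 -1.000e-03  2.530e-01] F [ 0.8 -0.9 -0.2] w 0.0613 gf 0.0
shift [ 5.51 -5.95  2.86] turn [ 0.   -0.01  3.49] shift-after-turn [ 2.62 -7.68  2.86]
```

Call:
{"op": "send_rows", "data": {
  "motion": [
    [[0.92,-0.99,0.2],[0,0,0],0.3],
    [[0.92,-0.99,0.2],[0,0,0],0.3],
    [[0.92,-0.99,0.2],[0,0,0],0.3],
    [[0.92,-0.99,0.2],[0,0,0],0.3],
    [[0.92,-0.99,0.2],[0,0,0],0.3],
    [[0.92,-0.99,0.2],[0,0,0],0.3],
    [[0,0,0.4],[0,0,0.87],0.3],
    [[0,0,0.4],[0,0,0.87],0.3],
    [[0,0,0.4],[0,0,0.87],0.3],
    [[0,0,0.4],[0,0,0.88],0.3],
    [[0,0,0],[0,0,0],0.3]
  ]
}}

```text
time_s: 2.6
ee_pos: [0.4781, 0.104, 0.1202]
eef_rot: [3.141, 0.002, -0.168]
force: [-0.8, -0.1, 0.1]
grip_width: 0.061
grip_force: 0.0
```

```bash
python3 - <<'E'
from h import *
go(.479,.106,.005,-.166)
T=cam('top');S=cam('scene')
for n,c in(('T',T),('S',S)):
    for k in('red','blue'):
        for ce,a,m in blobs(mask(c,k),15,9000):
            p=plane(c,[ce],.02)[0]
            if .2<p[0]<.56 and -.1<p[1]<.3: print(n,k,a,ce.round(1),p.round(4))
E
```

```text
t 2.6 pos [0.4781 0.104  0.1202] rpy [ 3.141e+00  2.000e-03 -1.680e-01] F [-0.8 -0.1  0.1] w 0.061 gf 0.0
shift [ 0.03 -0.07  3.84] turn [ 0.01  0.02 -0.01] shift-after-turn [ 0.02 -0.07  3.84]
T blue 122 [338.1 275.7] [0.4554 0.0171 0.02  ]
S red 127 [312.4 226.3] [0.4813 0.1034 0.02  ]
S blue 134 [339.5 209.5] [0.47   0.1945 0.02  ]
S blue 141 [278.4 236.1] [0.4623 0.0142 0.02  ]
```

Descend, close and lift.

Call:
{"op": "send_rows", "data": {
  "motion": [
    [[0.01,-0.02,0.9],[0,0,0],0.3],
    [[0.01,-0.02,0.9],[0,0,0],0.3],
    [[0,-0.02,0.9],[0,0,0],0.3],
    [[0,0,0.7],[0,0,0],0.3],
    [[0,0,0.4],[0,0,0],0.3],
    [[0,0,0.05],[0,0,0],-0.7],
    [[0,0,0],[0,0,0],-0.7],
    [[0,0,0],[0,0,0],-0.7],
    [[0,0,0],[0,0,0],-0.7],
    [[0,0,0],[0,0,0],-0.7]
  ],
  "squeeze": 35
}}

```text
time_s: 3.7
ee_pos: [0.4801, 0.1059, 0.0066]
eef_rot: [-3.141, -0.001, -0.166]
force: [0.8, 2.0, 0.7]
grip_width: 0.0241
grip_force: 0.7
```

Call:
{"op": "send_rows", "data": {
  "motion": [
    [[0,0,-0.5],[0,0,0],-0.7],
    [[0,0,-0.9],[0,0,0],-0.7],
    [[0,0,-0.9],[0,0,0],-0.7],
    [[0,0,-0.9],[0,0,0],-0.7],
    [[0,0,-0.9],[0,0,0],-0.7],
    [[0,0,-0.9],[0,0,0],-0.7]
  ]
}}

```text
time_s: 4.3
ee_pos: [0.4794, 0.1057, 0.1572]
eef_rot: [3.142, 0.0, -0.166]
force: [0.4, -0.1, -1.6]
grip_width: 0.0236
grip_force: 35.0
```

```bash
python3 -c "
from h import *
go(.56,.223,.155,1.551)"
```

```text
t 4.3 pos [0.4794 0.1057 0.1572] rpy [ 3.142  0.    -0.166] F [ 0.4 -0.1 -1.6] w 0.0236 gf 35.0
shift [ 2.   -4.3   0.07] turn [  0.     0.   -14.31] shift-after-turn [3.96 2.61 0.07]
```

Call:
{"op": "send_rows", "data": {
  "motion": [
    [[0.4,-0.86,0],[0,0,0],-0.7],
    [[0.4,-0.86,0],[0,0,0],-0.7],
    [[0.4,-0.86,0],[0,0,0],-0.7],
    [[0.4,-0.86,0],[0,0,0],-0.7],
    [[0.4,-0.86,0],[0,0,0],-0.7],
    [[0,0,0],[0,0,-1],-0.7],
    [[0,0,0],[0,0,-1],-0.7],
    [[0,0,0],[0,0,-1],-0.7],
    [[0,0,0],[0,0,-1],-0.7],
    [[0,0,0],[0,0,-1],-0.7],
    [[0,0,0],[0,0,-1],-0.7],
    [[0,0,0],[0,0,-1],-0.7]
  ]
}}

```text
time_s: 5.5
ee_pos: [0.56, 0.223, 0.1559]
eef_rot: [-3.141, 0.0, 0.679]
force: [-0.4, -0.6, -2.0]
grip_width: 0.0239
grip_force: 35.0
```

Call:
{"op": "send_rows", "data": {
  "motion": [
    [[0,0,0],[0,0,-1],-0.7],
    [[0,0,0],[0,0,-1],-0.7],
    [[0,0,0],[0,0,-1],-0.7],
    [[0,0,0],[0,0,-1],-0.7],
    [[0,0,0],[0,0,-1],-0.7],
    [[0,0,0],[0,0,-1],-0.7],
    [[0,0,0],[0,0,-1],-0.7],
    [[0,0,0],[0,0,-0.3],-0.7],
    [[0,0,0],[0,0,0],-0.7]
  ]
}}

```text
time_s: 6.4
ee_pos: [0.56, 0.223, 0.1559]
eef_rot: [-3.141, 0.0, 1.551]
force: [0.5, -0.1, -1.6]
grip_width: 0.0235
grip_force: 35.0
```

```bash
python3 - <<'E'
from h import *
go(.632,.223,.13,1.551)
T=cam('top');S=cam('scene')
save(T,'heldT.png',(190,150,350,270),4.9)
save(S,'heldS.png',(270,140,430,260),4.9)
E
```

```text
t 6.4 pos [0.56   0.223  0.1559] rpy [-3.141  0.     1.551] F [ 0.5 -0.1 -1.6] w 0.0235 gf 35.0
shift [0.05 2.4  0.86] turn [-0.  0. -0.] shift-after-turn [0.05 2.4  0.86]
```

View pics/heldS.png

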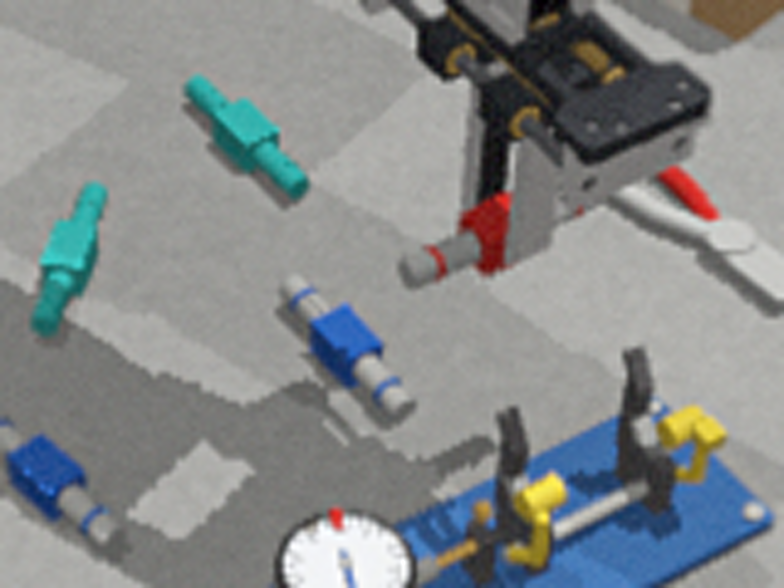

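```bash
python3 - <<'E'
from h import *
S=cam('scene');T=cam('top')
print('S proj end',proj(S,[(.5589,.168,.1613),(.5589,.168,.1533),(.5589,.168,.1693)]).round(1),'seen (355.3,195.1)')
P=cloud(S);ok=S['depth']>0
# bar end part in S cloud
s=ok&(P[...,1]>.15)&(P[...,1]<.2)&(P[...,2]>.14)&(P[...,2]<.185)&(abs(P[...,0]-.56)<.03); q=P[s]; print(len(q),q.min(0).round(4),q.max(0).round(4))
# fingers/pads in both clouds: x symmetric about .56
for n,c in(('T',T),('S',S)):
    p=cloud(c); s=(c['depth']>0)&(p[...,2]>.165)&(p[...,2]<.2)&(abs(p[...,0]-.56)<.12)&(abs(p[...,1]-.223)<.08); q=p[s]; print(n,'fing',len(q),np.percentile(q,[2,50,98],axis=0).round(3).tolist() if len(q) else '')
# fork parts: black prongs & yellow noses in both clouds
for n,c in(('T',T),('S',S)):
    p=cloud(c); 
    y=mask(c,'yellow')&(c['depth']>0)&(p[...,2]>.06)&(abs(p[...,1]-.223)<.07)&(abs(p[...,0]-.64)<.05)
    h=cv2.cvtColor(c['pixels'],cv2.COLOR_RGB2HSV); b=(h[...,2]<85)&(c['depth']>0)&(p[...,2]>.066)&(abs(p[...,1]-.223)<.07)&(abs(p[...,0]-.62)<.04)
    for nm,m in(('nose',y),('prong',b)):
        for ce,a,mm in blobs(m,8,900):
            q=p[mm]; print(n,nm,ce.round(1),a,'x',np.percentile(q[:,0],[3,50,97]).round(4),'y',np.percentile(q[:,1],[3,50,97]).round(4),'z',np.percentile(q[:,2],[3,50,97]).round(4))
E
```

```text
S proj end [[353.6 195.1]
 [353.4 197.6]
 [353.8 192.6]] seen (355.3,195.1)
109 [0.5506 0.1632 0.1553] [0.5708 0.1999 0.174 ]
T fing 44 [[0.552, 0.168, 0.165], [0.559, 0.174, 0.168], [0.564, 0.182, 0.171]]
S fing 334 [[0.538, 0.168, 0.166], [0.563, 0.212, 0.174], [0.585, 0.23, 0.199]]
T nose [255.7 182.7] 35 x [0.6369 0.6423 0.65  ] y [0.1791 0.1836 0.1946] z [0.0676 0.0781 0.0811]
T prong [231.2 143.3] 94 x [0.5817 0.5953 0.643 ] y [0.1669 0.1739 0.193 ] z [0.2781 0.4389 0.4597]
T prong [212.9 139.9] 18 x [0.5812 0.5894 0.5989] y [0.1898 0.1924 0.1956] z [0.4386 0.4492 0.4597]
T prong [251.1 195.6] 29 x [0.6049 0.6113 0.6195] y [0.1897 0.1913 0.1962] z [0.0724 0.089  0.0996]
S nose [410.6 227.4] 78 x [0.6445 0.6532 0.6667] y [0.2623 0.2733 0.2825] z [0.067  0.0772 0.0813]
S nose [379.7 242.5] 73 x [0.6412 0.6506 0.6609] y [0.1758 0.1809 0.1947] z [0.0627 0.0753 0.08  ]
S prong [390.6 159.3] 765 x [0.5821 0.6203 0.6492] y [0.1863 0.21   0.2452] z [0.2648 0.2941 0.2978]
S prong [399.1 218.7] 36 x [0.6126 0.6194 0.6256] y [0.2621 0.2648 0.2694] z [0.0672 0.0785 0.0944]
S prong [374.  229.9] 55 x [0.6115 0.6175 0.6237] y [0.186  0.1894 0.1956] z [0.0684 0.0826 0.096 ]
```

View pics/heldT.png

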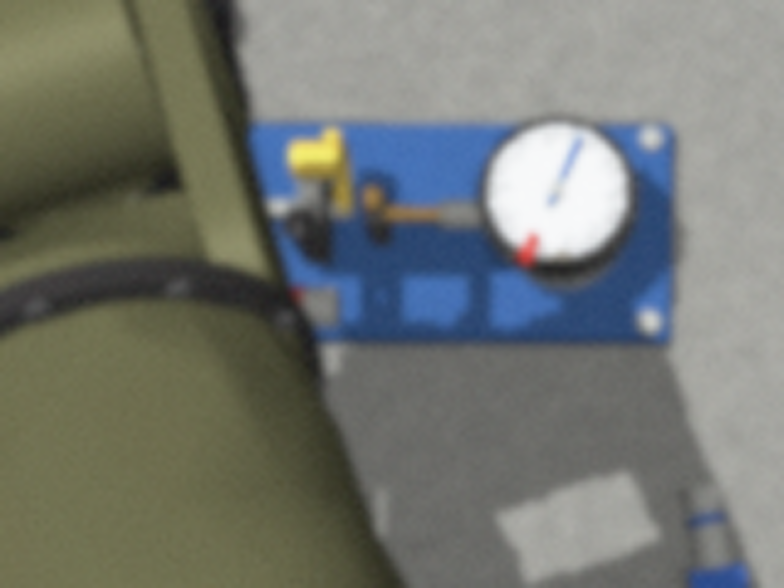

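```bash
python3 - <<'E'
from h import *
S=cam('scene');T=cam('top')
print('T bar', plane(T,[(190+320/4.9,150+289/4.9),(190+320/4.9,150+306/4.9),(190+320/4.9,150+324/4.9)],.1613).round(4), 'actual x ~.559')
print('S bar', plane(S,[(355.3,195.1)],.1613).round(4))
# rod between forks (bench level axle) & slot in T: fork slot floor grey
print('T prong top', plane(T,[(251.2,195.7),(214.1,195.1)],.096).round(4))
print('S prong top', plane(S,[(270+508/4.9,140+412/4.9),(270+634/4.9,140+352/4.9)],.096).round(4))
print('T nose', plane(T,[(190+315/4.9,160+106/4.9),(190+110/4.9,160+108/4.9)],.075).round(4))
print('S nose', plane(S,[(255+552/4.4,180+265/4.4),(255+675/4.4,180+208/4.4)],.075).round(4))
save(T,'fork.png',(245,175,275,200),20)
E
```

```text
T bar [[0.5649 0.1729 0.1613]
 [0.5582 0.1728 0.1613]
 [0.5511 0.1727 0.1613]] actual x ~.559
S bar [[0.561  0.1713 0.1613]]
T prong top [[0.6092 0.1907 0.096 ]
 [0.6115 0.2657 0.096 ]]
S prong top [[0.6113 0.1926 0.096 ]
 [0.6133 0.2682 0.096 ]]
T nose [[0.6451 0.1879 0.075 ]
 [0.6454 0.2745 0.075 ]]
S nose [[0.6464 0.1882 0.075 ]
 [0.6506 0.269  0.075 ]]
```

View pics/fork.png

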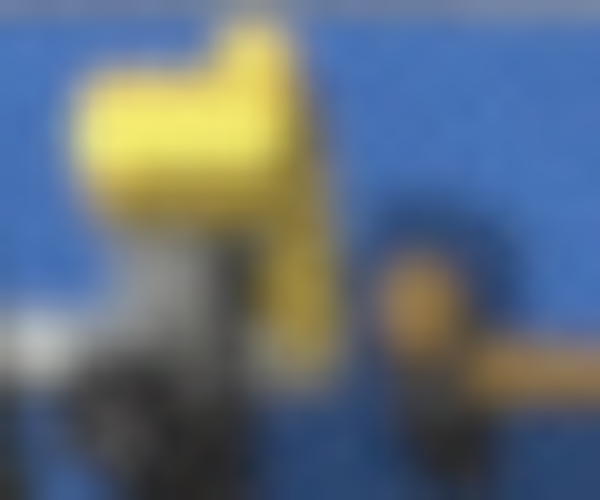

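Call:
{"op": "send_rows", "data": {
  "motion": [
    [[0.1,0.8,0],[0,0,0],-0.7],
    [[0.1,0.8,0],[0,0,0],-0.7],
    [[0.05,0.82,0.3],[0,0,0],-0.7],
    [[0,0,0.5],[0,0,0],-0.7],
    [[0,0,0.5],[0,0,0],-0.7],
    [[0,0,0],[0,0,0],-0.7]
  ]
}}

```text
time_s: 7.3
ee_pos: [0.6312, 0.2287, 0.114]
eef_rot: [-3.137, 0.001, 1.55]
force: [-0.2, -0.0, -1.7]
grip_width: 0.0235
grip_force: 35.0
```

```bash
python3 -c "
from h import *
go(.6327,.229,.0566,1.551)
S=cam('scene'); save(S,'overS.png',(330,150,440,240),7)"
```

```text
t 7.3 pos [0.6312 0.2287 0.114 ] rpy [-3.137e+00  1.000e-03  1.550e+00] F [-0.2 -0.  -1.7] w 0.0235 gf 35.0
shift [0.01 0.06 1.91] turn [-0.04  0.01 -0.01] shift-after-turn [0.01 0.05 1.91]
```

View pics/overS.png

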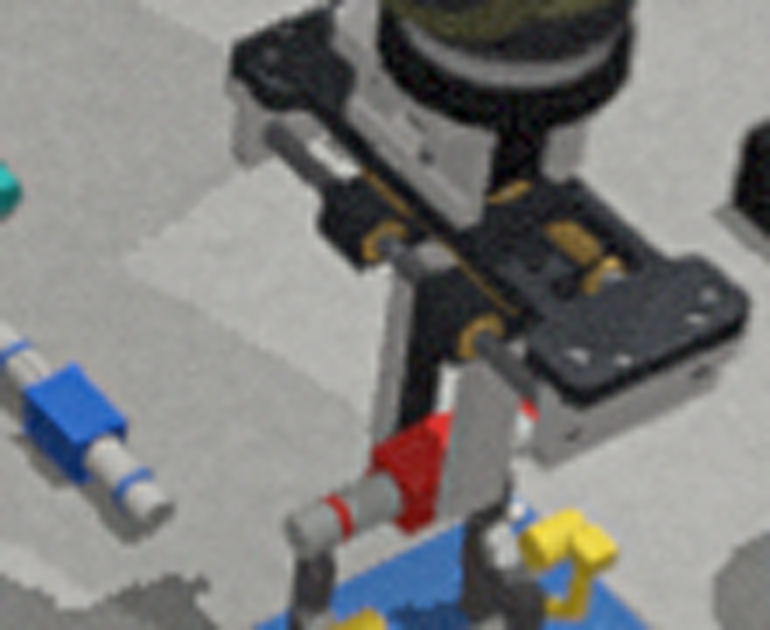

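The bar hangs over both forks, its near end at crop (305,530) above the near fork. I lower it slowly while watching the force.

Call:
{"op": "send_rows", "data": {
  "motion": [
    [[0,0.03,0.3],[0,0,0],-0.7],
    [[0,0.02,0.3],[0,0,0],-0.7],
    [[0,0,0.2],[0,0,0],-0.7],
    [[0,0,0.1],[0,0,0],-0.7],
    [[0,0,0],[0,0,0],-0.7]
  ]
}}

```text
time_s: 7.85
ee_pos: [0.6342, 0.229, 0.0894]
eef_rot: [-3.141, 0.0, 1.55]
force: [0.6, -0.6, -2.2]
grip_width: 0.0234
grip_force: 35.0
```

Call:
{"op": "send_rows", "data": {
  "motion": [
    [[0,0,0.2],[0,0,0],-0.7],
    [[0,0,0.1],[0,0,0],-0.7],
    [[0,0,0],[0,0,0],-0.7]
  ]
}}

```text
time_s: 8.15
ee_pos: [0.6342, 0.229, 0.0803]
eef_rot: [-3.141, 0.0, 1.55]
force: [0.7, 0.6, -1.2]
grip_width: 0.0238
grip_force: 35.0
```

Call:
{"op": "send_rows", "data": {
  "motion": [
    [[0,-0.05,0.1],[0,0,0],-0.7],
    [[0,0,0.1],[0,0,0],-0.7],
    [[0,0,0.1],[0,0,0],-0.7],
    [[0,0,0],[0,0,0],-0.7]
  ]
}}

```text
time_s: 8.55
ee_pos: [0.6325, 0.2291, 0.0716]
eef_rot: [-3.141, 0.0, 1.55]
force: [-4.0, 0.0, -0.0]
grip_width: 0.0235
grip_force: 35.0
```

Call:
{"op": "send_rows", "data": {
  "motion": [
    [[0,0,0.1],[0,0,0],-0.7],
    [[0,0,0.1],[0,0,0],-0.7],
    [[0,0,0],[0,0,0],-0.7]
  ]
}}

```text
time_s: 8.85
ee_pos: [0.6324, 0.229, 0.0651]
eef_rot: [-3.14, 0.0, 1.55]
force: [-4.5, 0.5, -2.9]
grip_width: 0.0241
grip_force: 35.0
```

Call:
{"op": "send_rows", "data": {
  "motion": [
    [[0,0,0.1],[0,0,0],-0.7],
    [[0,0,0.1],[0,0,0],-0.7],
    [[0,0,0],[0,0,0],-0.7]
  ]
}}

```text
time_s: 9.15
ee_pos: [0.6325, 0.2289, 0.059]
eef_rot: [-3.14, 0.0, 1.55]
force: [-3.7, 0.6, -7.1]
grip_width: 0.0239
grip_force: 35.0
```

Call:
{"op": "send_rows", "data": {
  "motion": [
    [[0,0,0.08],[0,0,0],-0.7],
    [[0,0,0.04],[0,0,0],-0.7],
    [[0,0,0],[0,0,0],-0.7]
  ]
}}

```text
time_s: 9.45
ee_pos: [0.6332, 0.229, 0.0571]
eef_rot: [3.141, -0.0, 1.55]
force: [-5.1, -0.5, 3.9]
grip_width: 0.0237
grip_force: 3.5
```

Call:
{"op": "send_rows", "data": {
  "motion": [
    [[0,0,0.05],[0,0,0],-0.7],
    [[0,0,0],[0,0,0],-0.7]
  ]
}}

```text
time_s: 9.65
ee_pos: [0.6331, 0.2291, 0.0556]
eef_rot: [3.141, -0.0, 1.55]
force: [-5.1, -0.0, 2.3]
grip_width: 0.0235
grip_force: 35.0
```

Call:
{"op": "send_rows", "data": {
  "motion": [
    [[0,0,0.1],[0,0,0],-0.7],
    [[0,0,0],[0,0,0],-0.7]
  ]
}}

```text
time_s: 9.85
ee_pos: [0.6333, 0.2292, 0.0553]
eef_rot: [3.14, -0.0, 1.55]
force: [-18.0, -4.0, 25.7]
grip_width: 0.0238
grip_force: 35.0
```

Call:
{"op": "send_rows", "data": {
  "motion": [
    [[0,0,0],[0,0,0],0.0],
    [[0,0,0],[0,0,0],0.1],
    [[0,0,0],[0,0,0],0.2],
    [[0,0,-0.6],[0,0,0],0.2],
    [[0,0,-0.9],[0,0,0],0.2],
    [[0,0,-0.9],[0,0,0],0.2],
    [[0,0,-0.9],[0,0,0],0.2],
    [[0,-0.9,-0.9],[0,0,0],0.2],
    [[0,-0.9,0],[0,0,0],0.2],
    [[0,-0.9,0],[0,0,0],0.2],
    [[0,-0.9,0],[0,0,0],0.2]
  ]
}}

```text
time_s: 10.95
ee_pos: [0.5241, 0.2312, 0.1779]
eef_rot: [3.141, -0.0, 1.55]
force: [0.3, -0.1, 0.4]
grip_width: 0.0562
grip_force: 0.0
```

```bash
python3 - <<'E'
from h import *
go(.464,.197,.12,0)
T=cam('top');S=cam('scene'); save(S,'seatS.png',(330,180,440,260),7)
for n,c in(('T',T),('S',S)):
    for k in('red','blue'):
        for ce,a,m in blobs(mask(c,k),15,9000):
            p=plane(c,[ce],.074 if k=='red' else .02)[0]
            if .2<p[0]<.66 and -.2<p[1]<.35: print(n,k,a,ce.round(1),p.round(4))
E
```

```text
t 10.95 pos [0.5241 0.2312 0.1779] rpy [ 3.141 -0.     1.55 ] F [ 0.3 -0.1  0.4] w 0.0562 gf 0.0
shift [-1.18 -1.98  1.93] turn [ 0.000e+00 -1.000e-02  1.292e+01] shift-after-turn [-2.    1.14  1.93]
T red 157 [237.3 189.4] [0.6293 0.2229 0.074 ]
T blue 1673 [279.2 207.3] [0.6041 0.1413 0.02  ]
T blue 176 [337.2 274.1] [0.4588 0.019  0.02  ]
S red 177 [389.9 233. ] [0.6403 0.2212 0.074 ]
S blue 135 [339.4 209.5] [0.47   0.1943 0.02  ]
S blue 140 [278.3 236. ] [0.4619 0.0143 0.02  ]
S blue 117 [359.7 246.3] [0.6002 0.1657 0.02  ]
```

View pics/seatS.png

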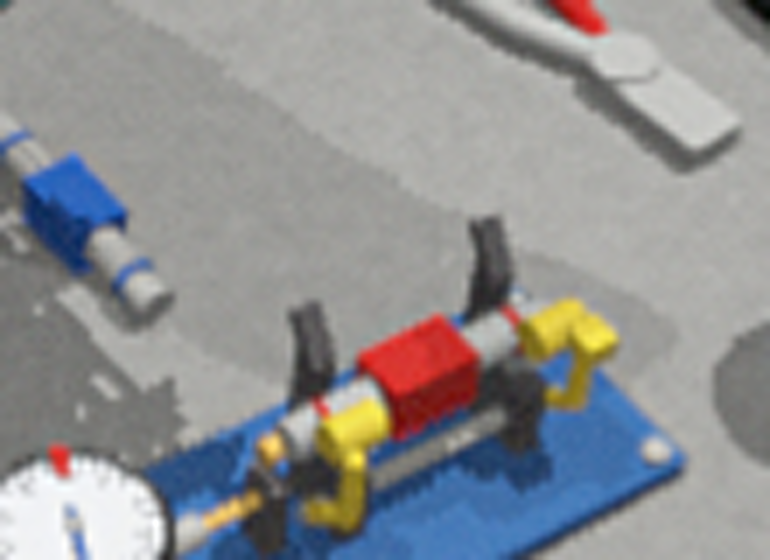

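The master is seated with both yellow noses over it, at crop (352,430) and (555,330), and the sleeve is centred between the forks. Next is the bezel: grip at yaw ≈ 3.2 and turn clockwise by about 176°.

Call:
{"op": "send_rows", "data": {
  "motion": [
    [[-0.8,0.6,0],[0,0,0],1],
    [[-0.8,0.6,0],[0,0,0],1],
    [[-0.8,0.6,0],[0,0,0],1],
    [[-0.8,0.6,0],[0,0,0],1],
    [[-0.8,0.6,0],[0,0,0],1],
    [[-0.8,0.6,0],[0,0,0],1],
    [[0,0,0],[0,0,-1],1],
    [[0,0,0],[0,0,-1],1],
    [[0,0,0],[0,0,-1],1],
    [[0,0,0],[0,0,-1],1],
    [[0,0,0],[0,0,-1],1],
    [[0,0,0],[0,0,-1],1]
  ]
}}

```text
time_s: 12.25
ee_pos: [0.6307, 0.0847, 0.1776]
eef_rot: [3.141, 0.0, 2.275]
force: [-0.0, -0.5, -0.2]
grip_width: 0.0942
grip_force: 0.0
```

Call:
{"op": "send_rows", "data": {
  "motion": [
    [[0,0,0],[0,0,-1],1],
    [[0,0,0],[0,0,-1],1],
    [[0,0,0],[0,0,-1],1],
    [[0,0,0],[0,0,-1],1],
    [[0,0,0],[0,0,-1],1],
    [[0,0,0],[0,0,-1],1],
    [[0,0,0],[0,0,-1],1],
    [[0,0,0],[0,0,-0.75],1],
    [[0,0,0],[0,0,0],1]
  ]
}}

```text
time_s: 13.15
ee_pos: [0.6306, 0.0848, 0.1776]
eef_rot: [-3.142, 0.0, -3.082]
force: [0.5, -0.1, -0.3]
grip_width: 0.0939
grip_force: 0.0
```

```bash
python3 -c "
from h import *
print(get_obs()['qpos'].round(2))
go(.6295,.085,.046,3.2)"
```

```text
[ 0.08  0.51  1.29 -0.    1.34 -1.55]
t 13.15 pos [0.6306 0.0848 0.1776] rpy [-3.142  0.    -3.082] F [ 0.5 -0.1 -0.3] w 0.0939 gf 0.0
shift [0.04 0.01 4.39] turn [-0.    0.    0.01] shift-after-turn [0.03 0.01 4.39]
```

Call:
{"op": "send_rows", "data": {
  "motion": [
    [[0.04,0,0.9],[0,0,0],1],
    [[0,0,0.9],[0,0,0],1],
    [[0,0,0.9],[0,0,0],1],
    [[0,0,0.8],[0,0,0],1],
    [[0,0,0.5],[0,0,0],1],
    [[0,0,0.37],[0,0,0],1],
    [[0,0,0],[0,0,0],1]
  ]
}}

```text
time_s: 13.85
ee_pos: [0.6284, 0.0849, 0.0456]
eef_rot: [-3.142, -0.002, -3.084]
force: [-0.2, 0.2, 0.2]
grip_width: 0.0938
grip_force: 0.0
```

Call:
{"op": "send_rows", "data": {
  "motion": [
    [[0,0,0],[0,0,0],0.2],
    [[0,0,0],[0,0,0],0.2],
    [[0,0,0],[0,0,0],0.2],
    [[0,0,0],[0,0,0],0.2]
  ],
  "squeeze": 20
}}

```text
time_s: 14.25
ee_pos: [0.6289, 0.0869, 0.0475]
eef_rot: [3.138, 0.001, -3.083]
force: [0.4, 28.8, 0.6]
grip_width: 0.0655
grip_force: 16.9
```

Call:
{"op": "send_rows", "data": {
  "motion": [
    [[0,0.07,0],[0,0,0],0.2],
    [[0,0,0],[0,0,0],0.2]
  ]
}}

```text
time_s: 14.45
ee_pos: [0.6289, 0.0872, 0.0475]
eef_rot: [-3.141, 0.001, -3.083]
force: [-0.9, 0.7, 4.9]
grip_width: 0.0656
grip_force: 20.0
```

Call:
{"op": "send_rows", "data": {
  "motion": [
    [[0,0,0],[0,0,0.9],0.2],
    [[0,0,0],[0,0,0.9],0.2],
    [[0,0,0],[0,0,0.9],0.2],
    [[0,0,0],[0,0,0.9],0.2],
    [[0,0,0],[0,0,0.9],0.2],
    [[0,0,0],[0,0,0.9],0.2],
    [[0,0,0],[0,0,0.9],0.2],
    [[0,0,0],[0,0,0],0.2]
  ]
}}

```text
time_s: 15.25
ee_pos: [0.6292, 0.0878, 0.0475]
eef_rot: [3.14, 0.001, 2.44]
force: [1.6, 4.7, 3.7]
grip_width: 0.0658
grip_force: 20.0
```

Call:
{"op": "send_rows", "data": {
  "motion": [
    [[0,0,0],[0,0,0.9],0.2],
    [[0,0,0],[0,0,0.9],0.2],
    [[0,0,0],[0,0,0.9],0.2],
    [[0,0,0],[0,0,0.9],0.2],
    [[0,0,0],[0,0,0.9],0.2],
    [[0,0,0],[0,0,0.9],0.2],
    [[0,0,0],[0,0,0.9],0.2],
    [[0,0,0],[0,0,0],0.2]
  ]
}}

```text
time_s: 16.05
ee_pos: [0.6297, 0.0881, 0.0475]
eef_rot: [3.138, -0.001, 1.684]
force: [6.8, 8.0, 1.2]
grip_width: 0.0655
grip_force: 20.0
```

Call:
{"op": "send_rows", "data": {
  "motion": [
    [[0,0,0],[0,0,0.9],0.2],
    [[0,0,0],[0,0,0.9],0.2],
    [[0,0,0],[0,0,0.9],0.2],
    [[0,0,0],[0,0,0.9],0.2],
    [[0,0,0],[0,0,0.9],0.2],
    [[0,0,0],[0,0,0.9],0.2],
    [[0,0,0],[0,0,0],0.2]
  ]
}}

```text
time_s: 16.75
ee_pos: [0.6302, 0.0879, 0.0476]
eef_rot: [3.138, -0.004, 1.036]
force: [11.2, 6.7, -1.4]
grip_width: 0.0656
grip_force: 20.0
```

Call:
{"op": "send_rows", "data": {
  "motion": [
    [[0,0,0],[0,0,0.9],0.2],
    [[0,0,0],[0,0,0.9],0.2],
    [[0,0,0],[0,0,0.9],0.2],
    [[0,0,0],[0,0,0.9],0.2],
    [[0,0,0],[0,0,0.9],0.2],
    [[0,0,0],[0,0,0.9],0.2],
    [[0,0,0],[0,0,0.9],0.2],
    [[0,0,0],[0,0,0.6],0.2],
    [[0,0,0],[0,0,0],0.2],
    [[0,0,0],[0,0,0],0.2]
  ]
}}

```text
time_s: 17.75
ee_pos: [0.6306, 0.0874, 0.0476]
eef_rot: [3.141, -0.006, 0.212]
force: [13.1, 3.0, -4.2]
grip_width: 0.0661
grip_force: 20.0
```

```bash
python3 - <<'E'
from h import *
go(.6295,.088,.046,0)
S=cam('scene'); save(S,'bez.png',(290,210,410,300),6.4); print(mask(S,'red')[230:265,325:350].sum())
E
```

```text
t 17.75 pos [0.6306 0.0874 0.0476] rpy [ 3.141 -0.006  0.212] F [13.1  3.  -4.2] w 0.0661 gf 20.0
shift [-0.03 -0.03  0.05] turn [-0.   -0.05  1.76] shift-after-turn [-0.04 -0.02  0.05]
2
```

View pics/bez.png

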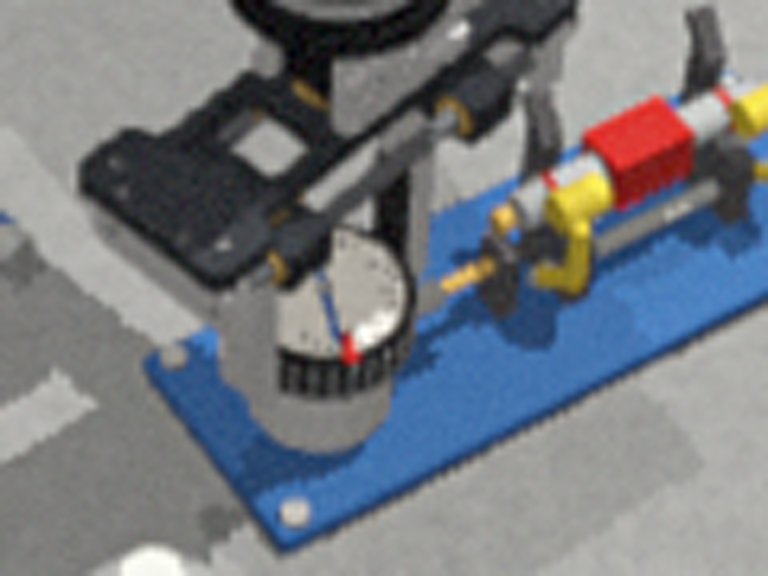

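Call:
{"op": "send_rows", "data": {
  "motion": [
    [[0,0,0],[0,0,0.55],0.2],
    [[0,0,0],[0,0,0],0.2],
    [[0,0,0],[0,0,0],0.2]
  ]
}}

```text
time_s: 18.1
ee_pos: [0.6307, 0.0873, 0.0476]
eef_rot: [3.142, -0.006, 0.146]
force: [14.4, 2.3, -2.7]
grip_width: 0.0658
grip_force: 20.0
```

Call:
{"op": "send_rows", "data": {
  "motion": [
    [[0,0,0],[0,0,0],1],
    [[0,0,0],[0,0,0],1],
    [[0,0,0],[0,0,0],1],
    [[0,0,-0.5],[0,0,0],1],
    [[0,0,-0.9],[0,0,0],1],
    [[0,0,-0.9],[0,0,0],1],
    [[0,0,-0.9],[0,0,0],1],
    [[0,0,-0.9],[0,0,0],0.3],
    [[-0.9,0,0],[0,0,0],0.3],
    [[-0.9,0,0],[0,0,0],0.3],
    [[-0.9,0,0],[0,0,0],0.3],
    [[-0.9,0,0],[0,0,0],0.3]
  ]
}}

```text
time_s: 19.3
ee_pos: [0.5206, 0.0712, 0.1708]
eef_rot: [3.142, -0.001, 0.146]
force: [-0.2, 0.1, -0.2]
grip_width: 0.0616
grip_force: 0.0
```

Call:
{"op": "send_rows", "data": {
  "motion": [
    [[-0.9,0,0],[0,0,0.7],0.3],
    [[-0.5,0,0],[0,0,0.7],0.3],
    [[0,0,0],[0,0,0],0.3]
  ]
}}

```text
time_s: 19.6
ee_pos: [0.4792, 0.0665, 0.1711]
eef_rot: [-3.142, -0.001, -0.023]
force: [-0.2, 0.3, 0.2]
grip_width: 0.061
grip_force: 0.0
```

```bash
python3 - <<'E'
from h import *
go(.460,.0175,.1,.1585)
T=cam('top');S=cam('scene')
a=cv2.resize(T['pixels'][170:215,280:330],None,fx=8,fy=8,interpolation=cv2.INTER_CUBIC); b=cv2.resize(S['pixels'][232:277,318:368],None,fx=8,fy=8,interpolation=cv2.INTER_CUBIC)
cv2.imwrite('pics/bez2.png',np.hstack([a,b])[:,:,::-1])
for n,c in(('T',T),('S',S)):
    for k in('red','blue'):
        for ce,a,m in blobs(mask(c,k),4,9000):
            p=plane(c,[ce],.075 if k=='red' else .02)[0]
            if .2<p[0]<.66 and -.2<p[1]<.35: print(n,k,a,ce.round(1),p.round(4))
E
```

```text
t 19.6 pos [0.4792 0.0665 0.1711] rpy [-3.142e+00 -1.000e-03 -2.300e-02] F [-0.2  0.3  0.2] w 0.061 gf 0.0
shift [-0.61  1.65  2.37] turn [ 0.   -0.01 -1.51] shift-after-turn [-0.89  1.51  2.37]
T red 201 [235.5 189.5] [0.6287 0.2265 0.075 ]
T blue 67 [321.9 183.5] [0.6558 0.0493 0.02  ]
T blue 1218 [226.1 206.5] [0.6073 0.2556 0.02  ]
T blue 174 [251.  271.3] [0.4664 0.1996 0.02  ]
S red 174 [390.  232.9] [0.6407 0.2209 0.075 ]
S red 9 [343.4 265. ] [0.6591 0.0742 0.075 ]
S blue 132 [339.5 209.4] [0.4698 0.1947 0.02  ]
S blue 139 [278.4 236.3] [0.4629 0.014  0.02  ]
S blue 9 [408.9 232.2] [0.6305 0.2967 0.02  ]
S blue 118 [359.6 246.2] [0.5997 0.1658 0.02  ]
S blue 16 [388.9 242.2] [0.6288 0.2341 0.02  ]
```

View pics/bez2.png

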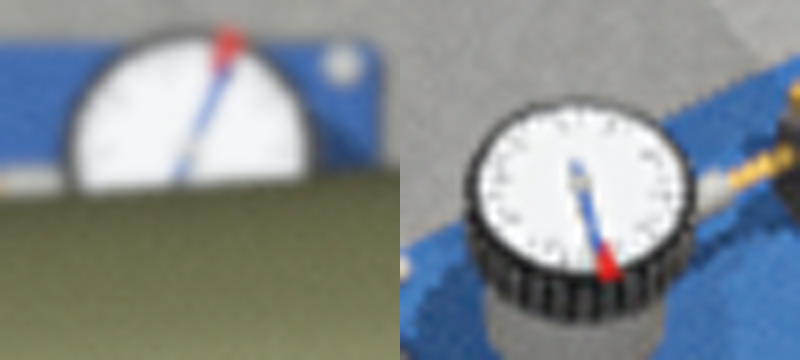

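Zero mark and needle tip line up in both views, at crop (228,48) top and (607,262) scene. The master is still in the clip. Now the blue bar at (0.460, 0.017).

Call:
{"op": "send_rows", "data": {
  "motion": [
    [[0,0,0.3],[0,0,-0.75],0.3],
    [[0,0,0.3],[0,0,-0.76],0.3],
    [[-0.44,0.77,0.5],[0,0,0],0.3],
    [[-0.45,0.76,0.5],[0,0,0],0.3],
    [[0,0,0.8],[0,0,0],0.3],
    [[0,0,0],[0,0,0],0.3]
  ]
}}

```text
time_s: 20.3
ee_pos: [0.4604, 0.0166, 0.0958]
eef_rot: [-3.141, 0.004, 0.16]
force: [0.6, 0.4, -0.0]
grip_width: 0.0612
grip_force: 0.0
```

```bash
python3 - <<'E'
from h import *
go(.460,.0168,.0065,.1585)
T=cam('top');S=cam('scene')
for n,c in(('T',T),('S',S)):
    for ce,a,m in blobs(mask(c,'blue'),20,9000):
        p=plane(c,[ce],.02)[0]
        if .1<p[0]<.56 and -.4<p[1]<.45: print(n,a,ce.round(1),p.round(4))
p=cloud(T)
for nm,(z0,z1,x0,x1) in dict(panel=(.088,.1,.42,.5),floor=(.02,.036,.45,.65)).items():
    q=p[(T['depth']>0)&(p[...,2]>z0)&(p[...,2]<z1)&(p[...,0]>x0)&(p[...,0]<x1)&(p[...,1]<-.17)&(p[...,1]>-.48)]
    print(nm,len(q),np.percentile(q,[1,50,99],axis=0).round(3).tolist(),np.polyfit(q[:,1],q[:,0],1).round(4))
E
```

```text
t 20.3 pos [0.4604 0.0166 0.0958] rpy [-3.141  0.004  0.16 ] F [ 0.6  0.4 -0. ] w 0.0612 gf 0.0
shift [ 0.   -0.01  2.98] turn [-0.01  0.03  0.01] shift-after-turn [-0.01 -0.01  2.98]
T 173 [251.  271.3] [0.4665 0.1995 0.02  ]
S 130 [339.6 209.3] [0.4696 0.1951 0.02  ]
S 142 [278.3 236.1] [0.4622 0.0141 0.02  ]
panel 1142 [[0.441, -0.442, 0.089], [0.454, -0.309, 0.094], [0.469, -0.172, 0.098]] [0.0604 0.4732]
floor 8841 [[0.473, -0.437, 0.023], [0.556, -0.321, 0.028], [0.639, -0.187, 0.034]] [0.0203 0.5628]
```

Call:
{"op": "send_rows", "data": {
  "motion": [
    [[0,0,0.9],[0,0,0],0.3],
    [[0,0,0.9],[0,0,0],0.3],
    [[0,0,0.8],[0,0,0],0.3],
    [[0,0,0.4],[0,0,0],0.3],
    [[0,0,0],[0,0,0],-0.7],
    [[0,0,0],[0,0,0],-0.7],
    [[0,0,0],[0,0,0],-0.7],
    [[0,0,0],[0,0,0],-0.7],
    [[0,0,0],[0,0,0],-0.7]
  ],
  "squeeze": 35
}}

```text
time_s: 21.3
ee_pos: [0.4614, 0.0171, 0.0084]
eef_rot: [3.142, -0.001, 0.159]
force: [-0.4, 1.4, 0.1]
grip_width: 0.0245
grip_force: 0.7
```

Call:
{"op": "send_rows", "data": {
  "motion": [
    [[0,0,-0.5],[0,0,0],-0.7],
    [[0,0,-0.9],[0,0,0],-0.7],
    [[0,0,-0.9],[0,0,0],-0.7],
    [[0,0,-0.9],[0,0,0],-0.7],
    [[0,0,-0.9],[0,0,0],-0.7],
    [[0,0,-0.9],[0,0,0.9],-0.7],
    [[0,0,0],[0,0,0.9],-0.7]
  ]
}}

```text
time_s: 22.0
ee_pos: [0.4623, 0.0169, 0.1612]
eef_rot: [-3.141, -0.005, -0.061]
force: [-0.2, -0.0, -1.1]
grip_width: 0.0237
grip_force: 35.0
```

```bash
python3 - <<'E'
from h import *
go(.54,-.386,.15,-.05)
E
```

```text
t 22.0 pos [0.4623 0.0169 0.1612] rpy [-3.141 -0.005 -0.061] F [-0.2 -0.  -1.1] w 0.0237 gf 35.0
shift [ 3.4  13.25  0.39] turn [-0.   -0.05 -0.09] shift-after-turn [ 3.26 13.28  0.37]
```

Call:
{"op": "send_rows", "data": {
  "motion": [
    [[0.24,0.95,0],[0,0,0],-0.7],
    [[0.24,0.95,0],[0,0,0],-0.7],
    [[0.24,0.95,0],[0,0,0],-0.7],
    [[0.24,0.95,0],[0,0,0],-0.7],
    [[0.24,0.95,0],[0,0,0],-0.7],
    [[0.24,0.95,0],[0,0,0],-0.7],
    [[0.24,0.95,0],[0,0,0],-0.7],
    [[0.24,0.95,0],[0,0,0],-0.7],
    [[0.24,0.95,0],[0,0,0],-0.7],
    [[0.24,0.95,0],[0,0,0],-0.7],
    [[0.24,0.95,0],[0,0,0],-0.7],
    [[0.24,0.95,0],[0,0,0],-0.7]
  ]
}}

```text
time_s: 23.2
ee_pos: [0.5277, -0.3305, 0.1576]
eef_rot: [-3.141, 0.0, -0.057]
force: [0.5, 1.0, -2.5]
grip_width: 0.0238
grip_force: 35.0
```

Call:
{"op": "send_rows", "data": {
  "motion": [
    [[0.24,0.95,0],[0,0,0],-0.7],
    [[0.24,0.9,0],[0,0,0],-0.7],
    [[0,0,0.9],[0,0,0],-0.7],
    [[0,0,0.9],[0,0,0],-0.7],
    [[0,0,0.8],[0,0,0],-0.7],
    [[0,0,0],[0,0,0],-0.7]
  ]
}}

```text
time_s: 23.8
ee_pos: [0.5375, -0.3845, 0.0761]
eef_rot: [-3.138, 0.005, -0.057]
force: [-0.2, -0.0, -1.0]
grip_width: 0.0238
grip_force: 35.0
```

```bash
python3 - <<'E'
from h import *
go(.54,-.386,.039,-.05)
T=cam('top');S=cam('scene');save(S,'place.png',(70,200,310,380),3.2)
for n,c in(('T',T),('S',S)):
    for ce,a,m in blobs(mask(c,'blue'),20,9000):
        p=plane(c,[ce],.02)[0]
        if .1<p[0]<.57 and -.5<p[1]<.45: print(n,a,ce.round(1),p.round(4))
E
```

```text
t 23.8 pos [ 0.5375 -0.3845  0.0761] rpy [-3.138  0.005 -0.057] F [-0.2 -0.  -1. ] w 0.0238 gf 35.0
shift [0.09 0.05 1.24] turn [-0.03  0.04 -0.06] shift-after-turn [0.09 0.05 1.24]
T 174 [251.  271.3] [0.4664 0.1995 0.02  ]
S 129 [339.6 209.2] [0.4694 0.1951 0.02  ]
S 189 [126.7 318.3] [ 0.4868 -0.3917  0.02  ]
```

View pics/place.png

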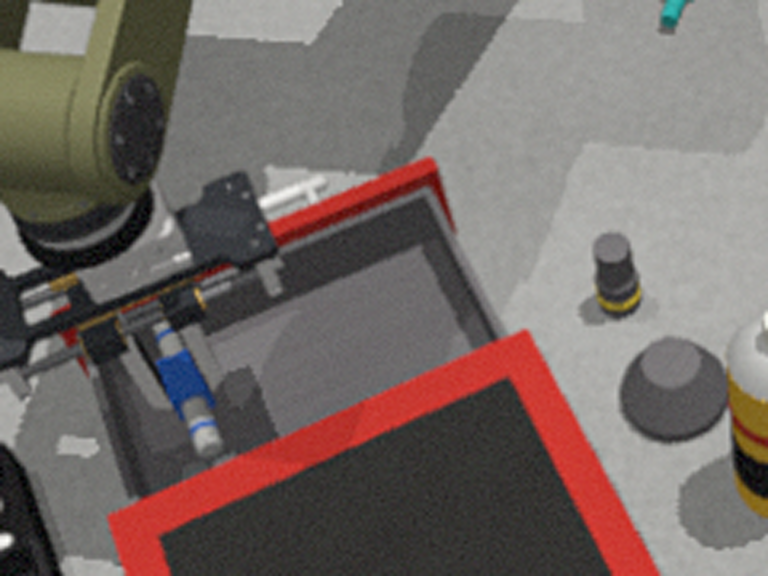

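The held bar is inside the drawer at crop (185,390), clear of the walls and the cabinet lip. I lower and release it.

Call:
{"op": "send_rows", "data": {
  "motion": [
    [[0,0,0.6],[0,0,0],-0.7],
    [[0,0,0.4],[0,0,0],-0.7],
    [[0,0,0.2],[0,0,0],-0.7],
    [[0,0,0],[0,0,0],-0.7]
  ]
}}

```text
time_s: 24.3
ee_pos: [0.5389, -0.3855, 0.0435]
eef_rot: [-3.141, 0.001, -0.057]
force: [0.4, 0.7, -2.5]
grip_width: 0.0238
grip_force: 35.0
```

Call:
{"op": "send_rows", "data": {
  "motion": [
    [[0,0,0],[0,0,0],0],
    [[0,0,0],[0,0,0],0],
    [[0,0,0],[0,0,0],0],
    [[0,0,-0.5],[0,0,0],0],
    [[0,0,-0.9],[0,0,0],0],
    [[0,0,-0.9],[0,0,0],0],
    [[0,0,-0.9],[0,0,0],0.3],
    [[0,0,-0.9],[0,0,0],0.3],
    [[-0.2,-0.9,0],[0,0,0],0.3],
    [[-0.2,-0.9,0],[0,0,0],0.3],
    [[-0.2,-0.9,0],[0,0,0],0.3],
    [[-0.2,-0.9,0],[0,0,0],0.3]
  ]
}}

```text
time_s: 25.5
ee_pos: [0.521, -0.2755, 0.1683]
eef_rot: [3.141, -0.001, -0.057]
force: [0.6, -0.1, 0.5]
grip_width: 0.0609
grip_force: 0.0
```

```bash
python3 - <<'E'
from h import *
go(.467,.197,.14,-.004)
T=cam('top');S=cam('scene')
for n,c in(('T',T),('S',S)):
    for ce,a,m in blobs(mask(c,'blue'),20,9000):
        p=plane(c,[ce],.02)[0]
        if .1<p[0]<.57 and -.5<p[1]<.45: print(n,a,ce.round(1),p.round(4))
print(barang(T,(251,271.3)))
E
```

```text
t 25.5 pos [ 0.521  -0.2755  0.1683] rpy [ 3.141e+00 -1.000e-03 -5.700e-02] F [ 0.6 -0.1  0.5] w 0.0609 gf 0.0
shift [ -2.7  -15.62   0.93] turn [ 0.01 -0.01 -0.44] shift-after-turn [ -1.86 -15.74   0.94]
T 175 [251.  271.3] [0.4664 0.1996 0.02  ]
S 129 [339.6 209.2] [0.4694 0.1951 0.02  ]
S 187 [133.1 328.5] [ 0.5196 -0.3882  0.02  ]
(array([0.46340968, 0.20042981]), np.float64(179.74967409349213), np.float64(0.10886418872762677), 465)
```

Call:
{"op": "send_rows", "data": {
  "motion": [
    [[-0.17,-0.98,0],[0,0,0],0.3],
    [[-0.17,-0.98,0],[0,0,0],0.3],
    [[-0.17,-0.98,0],[0,0,0],0.3],
    [[-0.17,-0.98,0],[0,0,0],0.3],
    [[-0.17,-0.98,0],[0,0,0],0.3],
    [[-0.17,-0.98,0],[0,0,0],0.3],
    [[-0.17,-0.98,0],[0,0,0],0.3],
    [[-0.17,-0.98,0],[0,0,0],0.3],
    [[-0.17,-0.98,0],[0,0,0],0.3],
    [[-0.17,-0.98,0],[0,0,0],0.3],
    [[-0.17,-0.98,0],[0,0,0],0.3],
    [[-0.17,-0.98,0],[0,0,0],0.3]
  ]
}}

```text
time_s: 26.8
ee_pos: [0.4805, 0.0801, 0.168]
eef_rot: [-3.141, -0.002, -0.057]
force: [-0.5, -0.6, 0.3]
grip_width: 0.061
grip_force: 0.0
```

Call:
{"op": "send_rows", "data": {
  "motion": [
    [[-0.17,-0.97,0.2],[0,0,0],0.3],
    [[-0.17,-0.97,0.2],[0,0,0],0.3],
    [[-0.17,-0.97,0.2],[0,0,0],0.3],
    [[-0.15,-0.95,0.2],[0,0,-0.44],0.3],
    [[0,0,0.9],[0,0,0],0.3],
    [[0,0,0.5],[0,0,0],0.3],
    [[0,0,0],[0,0,0],0.3]
  ]
}}

```text
time_s: 27.5
ee_pos: [0.4666, 0.1957, 0.0999]
eef_rot: [3.141, 0.002, -0.004]
force: [0.5, -0.6, -0.5]
grip_width: 0.0611
grip_force: 0.0
```

```bash
python3 - <<'E'
from h import *
go(.4674,.1973,.0065,-.004)
T=cam('top');S=cam('scene')
for n,c in(('T',T),('S',S)):
    for ce,a,m in blobs(mask(c,'blue'),20,9000):
        p=plane(c,[ce],.02)[0]
        if .1<p[0]<.57 and -.5<p[1]<.45: print(n,a,ce.round(1),p.round(4))
E
```

```text
t 27.5 pos [0.4666 0.1957 0.0999] rpy [ 3.141e+00  2.000e-03 -4.000e-03] F [ 0.5 -0.6 -0.5] w 0.0611 gf 0.0
shift [ 0.03 -0.05  3.11] turn [0.01 0.02 0.  ] shift-after-turn [ 0.03 -0.05  3.11]
T 230 [534.5 232.3] [ 0.543  -0.3944  0.02  ]
S 132 [339.4 209.6] [0.4702 0.194  0.02  ]
S 182 [132.8 328.5] [ 0.5192 -0.3887  0.02  ]
```

Call:
{"op": "send_rows", "data": {
  "motion": [
    [[0,-0.04,0.9],[0,0,0],0.3],
    [[0,0,0.9],[0,0,0],0.3],
    [[0,0,0.8],[0,0,0],0.3],
    [[0,0,0.45],[0,0,0],0.3],
    [[0,0,0],[0,0,0],-0.7],
    [[0,0,0],[0,0,0],-0.7],
    [[0,0,0],[0,0,0],-0.7],
    [[0,0,0],[0,0,0],-0.7],
    [[0,0,0],[0,0,0],-0.7]
  ],
  "squeeze": 35
}}

```text
time_s: 28.5
ee_pos: [0.4674, 0.1975, 0.0101]
eef_rot: [-3.141, -0.001, -0.004]
force: [1.2, 2.4, 1.2]
grip_width: 0.0246
grip_force: 1.0
```

Call:
{"op": "send_rows", "data": {
  "motion": [
    [[0,0,-0.5],[0,0,0],-0.7],
    [[0,0,-0.9],[0,0,0],-0.7],
    [[0,0,-0.9],[0,0,0],-0.7],
    [[0,0,-0.9],[0,0,0],-0.7],
    [[0,0,-0.9],[0,0,0],-0.7],
    [[0,0,-0.9],[0,0,0.4],-0.7],
    [[0,0,0],[0,0,0],-0.7]
  ]
}}

```text
time_s: 29.2
ee_pos: [0.4682, 0.1977, 0.1625]
eef_rot: [-3.14, -0.005, -0.053]
force: [0.8, -0.7, -2.7]
grip_width: 0.0234
grip_force: 35.0
```

```bash
python3 - <<'E'
from h import *
go(.54,-.275,.16,-.05)
E
```

```text
t 29.2 pos [0.4682 0.1977 0.1625] rpy [-3.14  -0.005 -0.053] F [ 0.8 -0.7 -2.7] w 0.0234 gf 35.0
shift [ 3.23 15.61  0.07] turn [-0.02 -0.04 -0.03] shift-after-turn [ 3.18 15.62  0.08]
```

Call:
{"op": "send_rows", "data": {
  "motion": [
    [[0.2,0.98,0],[0,0,0],-0.7],
    [[0.2,0.98,0],[0,0,0],-0.7],
    [[0.2,0.98,0],[0,0,0],-0.7],
    [[0.2,0.98,0],[0,0,0],-0.7],
    [[0.2,0.98,0],[0,0,0],-0.7],
    [[0.2,0.98,0],[0,0,0],-0.7],
    [[0.2,0.98,0],[0,0,0],-0.7],
    [[0.2,0.98,0],[0,0,0],-0.7],
    [[0.2,0.98,0],[0,0,0],-0.7],
    [[0.2,0.98,0],[0,0,0],-0.7],
    [[0.2,0.98,0],[0,0,0],-0.7],
    [[0.2,0.98,0],[0,0,0],-0.7]
  ]
}}

```text
time_s: 30.4
ee_pos: [0.52, -0.1599, 0.1577]
eef_rot: [-3.141, 0.002, -0.051]
force: [0.1, -0.2, -1.6]
grip_width: 0.0237
grip_force: 35.0
```

Call:
{"op": "send_rows", "data": {
  "motion": [
    [[0.2,0.98,0],[0,0,0],-0.7],
    [[0.2,0.98,0],[0,0,0],-0.7],
    [[0.2,0.98,0],[0,0,0],-0.7],
    [[0.2,0.9,0],[0,0,0],-0.7],
    [[0,0,0.9],[0,0,0],-0.7],
    [[0,0,0.9],[0,0,0],-0.7],
    [[0,0,0.9],[0,0,0],-0.7],
    [[0,0,0.6],[0,0,0],-0.7],
    [[0,0,0.4],[0,0,0],-0.7],
    [[0,0,0.1],[0,0,0],-0.7],
    [[0,0,0],[0,0,0],-0.7]
  ]
}}

```text
time_s: 31.5
ee_pos: [0.5384, -0.2751, 0.045]
eef_rot: [-3.141, 0.0, -0.052]
force: [-0.3, -0.5, -2.2]
grip_width: 0.0234
grip_force: 35.0
```

Call:
{"op": "send_rows", "data": {
  "motion": [
    [[0,0,0.15],[0,0,0],-0.7],
    [[0,0,0.05],[0,0,0],-0.7],
    [[0,0,0],[0,0,0],0],
    [[0,0,0],[0,0,0],0],
    [[0,0,0],[0,0,0],0],
    [[0,0,-0.5],[0,0,0],0],
    [[0,0,-0.9],[0,0,0],0],
    [[0,0,-0.9],[0,0,0],0],
    [[0,0,-0.9],[0,0,0],0],
    [[0,0,-0.9],[0,0,0],-0.5],
    [[-0.9,0,0],[0,0,0],-1],
    [[-0.9,0,0],[0,0,0],-1]
  ]
}}

```text
time_s: 32.7
ee_pos: [0.4843, -0.2723, 0.1641]
eef_rot: [3.14, -0.002, -0.051]
force: [0.2, -0.6, -0.8]
grip_width: 0.0263
grip_force: 0.0
```

Call:
{"op": "send_rows", "data": {
  "motion": [
    [[-0.9,0.15,0],[0,0,0],-1],
    [[-0.9,0.3,0],[0,0,0],-1],
    [[-0.9,0.3,0],[0,0,0],-1],
    [[-0.9,0.3,0],[0,0,0],-1],
    [[-0.3,0,0],[0,0,0],-1],
    [[0,0,0],[0,0,0],-1]
  ]
}}

```text
time_s: 33.3
ee_pos: [0.3658, -0.2979, 0.1633]
eef_rot: [3.141, -0.001, -0.053]
force: [0.4, 0.6, 0.2]
grip_width: 0.0006
grip_force: 0.0
```

```bash
python3 - <<'E'
from h import *
go(.37,-.306,.055,-.055)
T=cam('top');S=cam('scene');save(S,'draw.png',(40,200,280,380),3.2)
for n,c in(('T',T),('S',S)):
    for ce,a,m in blobs(mask(c,'blue'),20,9000):
        p=plane(c,[ce],.052 if ce[0]<200 or n=='T' else .02)[0]
        if .1<p[0]<.65 and -.5<p[1]<.45: print(n,a,ce.round(1),p.round(4))
p=cloud(S); q=p[(S['depth']>0)&(p[...,2]>.06)&(p[...,2]<.085)&(p[...,0]>.39)&(p[...,0]<.43)&(p[...,1]>-.4)&(p[...,1]<-.22)]
print('handle',len(q),np.percentile(q,[2,50,98],axis=0).round(3).tolist())
E
```

```text
t 33.3 pos [ 0.3658 -0.2979  0.1633] rpy [ 3.141e+00 -1.000e-03 -5.300e-02] F [0.4 0.6 0.2] w 0.0006 gf 0.0
shift [0.15 0.26 3.61] turn [ 0.01 -0.01  0.01] shift-after-turn [0.15 0.26 3.61]
T 2493 [259.  206.7] [0.5977 0.1806 0.052 ]
T 216 [480.1 232.8] [ 0.5368 -0.273   0.052 ]
T 232 [534.4 232.3] [ 0.5366 -0.3822  0.052 ]
S 121 [359.7 246.2] [0.5998 0.166  0.02  ]
S 164 [180.2 305.3] [ 0.5428 -0.2776  0.052 ]
S 182 [132.8 328.5] [ 0.5422 -0.3868  0.052 ]
handle 284 [[0.408, -0.368, 0.066], [0.417, -0.309, 0.073], [0.426, -0.247, 0.078]]
```

View pics/draw.png

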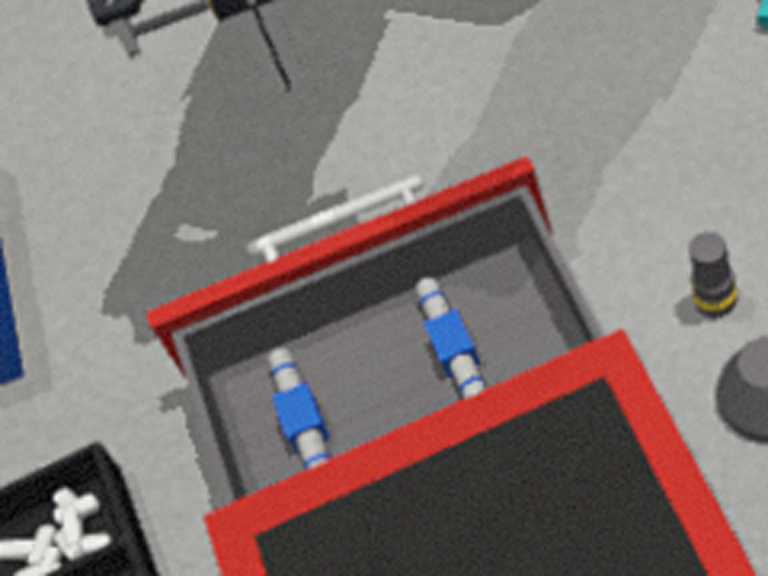

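Both blue bars lie flat in the drawer at crop (300,410) and (450,340). I push the drawer home on its handle with shut fingers.

Call:
{"op": "send_rows", "data": {
  "motion": [
    [[0,0.26,0.9],[0,0,0],-1],
    [[0,0,0.9],[0,0,0],-1],
    [[0,0,0.9],[0,0,0],-1],
    [[0,0,0.8],[0,0,0],-1],
    [[0.3,0,0.1],[0,0,0],-1],
    [[0.4,0,0],[0,0,0],-1],
    [[0.4,0,0],[0,0,0],-1],
    [[0.4,0,0],[0,0,0],-1],
    [[0.4,0,0],[0,0,0],-1],
    [[0.4,0,0],[0,0,0],-1],
    [[0.4,0,0],[0,0,0],-1],
    [[0.4,0,0],[0,0,0],-1]
  ]
}}

```text
time_s: 34.6
ee_pos: [0.4596, -0.3104, 0.0544]
eef_rot: [3.142, -0.0, -0.052]
force: [-2.4, -0.4, 1.0]
grip_width: 0.0005
grip_force: 1.0
```

Call:
{"op": "send_rows", "data": {
  "motion": [
    [[0.4,0,0],[0,0,0],-1],
    [[0.4,0,0],[0,0,0],-1],
    [[0.4,0,0],[0,0,0],-1],
    [[0.4,0,0],[0,0,0],-1],
    [[0.3,0,0],[0,0,0],-1],
    [[0,0,0],[0,0,0],-1]
  ]
}}

```text
time_s: 35.2
ee_pos: [0.5165, -0.3131, 0.0541]
eef_rot: [-3.142, -0.0, -0.051]
force: [-0.4, -0.5, 0.0]
grip_width: 0.0008
grip_force: 0.0
```

```bash
python3 - <<'E'
from h import *
go(.56,-.306,.055,-.055)
T=cam('top');S=cam('scene')
for n,c in(('T',T),('S',S)):
    p=cloud(c); q=p[mask(c,'red')&(c['depth']>0)&(p[...,2]>.088)&(p[...,2]<.1)&(p[...,1]>-.5)&(p[...,1]<-.15)]
    q=q[abs(q[:,1]+.24)<.03]; print(n,np.histogram(q[:,0],np.arange(.44,.7,.01))[0])
E
```

```text
t 35.2 pos [ 0.5165 -0.3131  0.0541] rpy [-3.142 -0.    -0.051] F [-0.4 -0.5  0. ] w 0.0008 gf 0.0
shift [ 1.44 -0.31 -0.03] turn [-0.   -0.    0.03] shift-after-turn [ 1.43 -0.32 -0.03]
T [  0   0   0   0   0   0   0   0   0   0   0   0   0  85 113   1   0   0
  96 117 127  68   0   0   0]
S [  0   0   0   0   0   0   0   0   0   0   0   0   0  39 124  25   0   0
  55 125 114  33   0   0   0]
```

Call:
{"op": "send_rows", "data": {
  "motion": [
    [[0.2,0,0],[0,0,0],-1],
    [[0.2,0,0],[0,0,0],-1],
    [[0.2,0,0],[0,0,0],-1],
    [[0.1,0,0],[0,0,0],-1],
    [[0,0,0],[0,0,0],-1]
  ]
}}

```text
time_s: 35.8
ee_pos: [0.537, -0.3144, 0.0543]
eef_rot: [3.141, -0.001, -0.052]
force: [0.1, -0.4, -0.0]
grip_width: 0.0003
grip_force: 0.0
```

Call:
{"op": "send_rows", "data": {
  "motion": [
    [[0.1,0,0],[0,0,0],-1],
    [[0.1,0,0],[0,0,0],-1],
    [[0,0,0],[0,0,0],-1]
  ]
}}

```text
time_s: 36.1
ee_pos: [0.5428, -0.3147, 0.0543]
eef_rot: [3.141, -0.0, -0.052]
force: [-0.8, 0.0, -1.4]
grip_width: 0.0009
grip_force: 0.0
```

Call:
{"op": "send_rows", "data": {
  "motion": [
    [[0.1,0,0],[0,0,0],-1],
    [[0.1,0,0],[0,0,0],-1],
    [[0,0,0],[0,0,0],-1]
  ]
}}

```text
time_s: 36.4
ee_pos: [0.5486, -0.3151, 0.0543]
eef_rot: [3.142, 0.0, -0.052]
force: [0.3, 0.2, -0.6]
grip_width: 0.0009
grip_force: 0.0
```

```bash
cat > dr.py <<'E'
from h import *
T=cam('top');S=cam('scene')
for n,c in(('T',T),('S',S)):
    p=cloud(c); q=p[mask(c,'red')&(c['depth']>0)&(p[...,2]>.088)&(p[...,2]<.1)&(p[...,1]>-.5)&(p[...,1]<-.15)]
    q=q[abs(q[:,1]+.24)<.03]; print(n,np.histogram(q[:,0],np.arange(.54,.67,.005))[0])
    q=p[(c['depth']>0)&(p[...,2]>.06)&(p[...,2]<.085)&(p[...,0]>.5)&(p[...,0]<.585)&(p[...,1]>-.285)&(p[...,1]<-.25)]; print('handle',len(q),np.percentile(q[:,0],[5,50,95]).round(4) if len(q) else '')
E
python3 dr.py
```

```text
T [ 0  0  0  0  0  0  0  0  0  0  0  0 16 59 51 44 28 62 57 63 59 69 50  8
  0]
handle 14 [0.5618 0.5658 0.5694]
S [ 0  0  0  0  0  0  0  0  0  0  0  0  0 32 62 70 23 46 62 56 57 54 34  3
  0]
handle 94 [0.5641 0.5703 0.5806]
```

Call:
{"op": "send_rows", "data": {
  "motion": [
    [[0.1,0,0],[0,0,0],-1],
    [[0.1,0,0],[0,0,0],-1],
    [[0,0,0],[0,0,0],-1]
  ]
}}

```text
time_s: 36.8
ee_pos: [0.555, -0.3153, 0.0543]
eef_rot: [3.141, -0.001, -0.052]
force: [0.0, 0.6, -0.8]
grip_width: 0.0005
grip_force: 0.0
```

Call:
{"op": "send_rows", "data": {
  "motion": [
    [[0.06,0,0],[0,0,0],-1],
    [[0,0,0],[0,0,0],-1]
  ]
}}

```text
time_s: 37.0
ee_pos: [0.5563, -0.3154, 0.0542]
eef_rot: [-3.142, 0.0, -0.052]
force: [-1.5, -0.3, 0.9]
grip_width: 0.0004
grip_force: 0.7
```

Call:
{"op": "send_rows", "data": {
  "motion": [
    [[0.06,0,0],[0,0,0],-1],
    [[0,0,0],[0,0,0],-1]
  ]
}}

```text
time_s: 37.2
ee_pos: [0.5565, -0.3154, 0.0542]
eef_rot: [-3.141, 0.004, -0.052]
force: [-14.9, 2.5, 6.6]
grip_width: 0.0005
grip_force: 7.3
```

Call:
{"op": "send_rows", "data": {
  "motion": [
    [[-0.4,0,0],[0,0,0],-1],
    [[-0.8,0,0],[0,0,0],-1],
    [[-0.8,0,0],[0,0,0],-1],
    [[-0.6,0,-0.6],[0,0,0],-1],
    [[0,0,-0.9],[0,0,0],-1],
    [[0,0,-0.9],[0,0,0],-1],
    [[-0.5,0,-0.9],[0,0,0],-1],
    [[0,0,0],[0,0,0],-1]
  ]
}}

```text
time_s: 38.0
ee_pos: [0.4657, -0.3115, 0.157]
eef_rot: [3.138, -0.005, -0.052]
force: [-0.1, -0.4, 0.1]
grip_width: 0.0003
grip_force: 0.0
```

```bash
python3 dr.py; python3 - <<'E'
from h import *
T=cam('top');S=cam('scene')
a=cv2.resize(T['pixels'][60:310,120:640],(780,375)); b=cv2.resize(S['pixels'][215:275,310:430],(780,390),interpolation=cv2.INTER_CUBIC)
cv2.imwrite('pics/final.png',cv2.resize(np.vstack([a,b])[:,:,::-1],(600,588)))
for ce,aa,m in blobs(mask(S,'blue'),20,9000): print(ce.round(0),aa)
E
```

```text
T [ 0  0  0  0  0  0  0  0  0  0  0  0  0  3 71 74 84 73 60 65 50 65 49  9
  0]
handle 119 [0.5672 0.5727 0.5815]
S [ 0  0  0  0  0  0  0  0  0  0  0  0  0  0 19 57 38 50 51 57 55 63 31  1
  0]
handle 82 [0.5711 0.577  0.5817]
[23. 80.] 1048
[383.  51.] 2182
[ 19. 282.] 3652
[371. 265.] 1827
[360. 246.] 119
```

View pics/final.png

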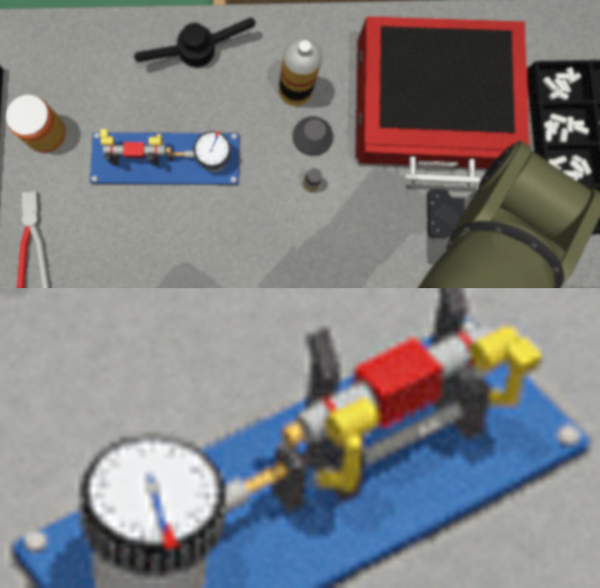

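The drawer is shut flush, the master is in the clip under both noses, and the red mark sits at the needle tip at (168,538). No blue bars are left on the bench and the bystanders are in place.

```bash
python3 -c "
from station import *
print(hand_in())"
```

```text
the job is handed in; nothing more can be done
None
```

I handed the job in at about 38 s of robot time, with no verdict returned: the master bar is in the clip with the jaw closed over it, the zero mark is at the needle tip, and both blue-sleeved bars found on the bench are in the drawer, which is pushed fully home.

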